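# Hang the shop bin on the slatwall stand

### The job

Hang the empty shop bin (the one with a hooked tongue on its back) on the slatwall stand, in the free space between the bin of mandarins and the jar shelf: tilt its tongue into the top slot, swing it down without letting it fall, and press its front down until the lug snaps into the slot below and its back sits flush against the slats. Leave it hanging there, clear of its two neighbours, and do not push the other things on the counter about.

Things in the scene. Friction and masses are not known exactly. Their poses are not given: they have to be found in the camera images.
- bin_center (a point): The loose dark grey shop bin, empty, 0.2 to 0.35 kg, upright on the counter: 130 mm deep (x), 64 wide (y), 87 high, walls 3. Point: its centre, 43.5 mm over its underside. +x: its 87 mm high back, -x: its 48 mm high front, z: up out of the opening. Grip it over its two flat side walls (64 mm outside; their tops slope, 66 mm high at mid depth). Hung, it points as the stand does: x along slot x.
- bin_tongue (a point): On the bin's back face, mid width, at the tongue's underside: 65 mm to +x of and 40.5 mm above bin_center, axes as there. The tongue: a web 50 mm wide, 3 mm thick (this point up to the rim), runs 9 mm back (+x); at its end a 3 mm thick upright leg (6 to 9 mm behind the back face) rises to 22 mm above this point. Hung home it meets the line along y through slot.
- bin_lug (a point): Axis of the bin's lug, mid width: a rounded bead 10 mm in diameter, 54 mm long along y, on a short 3 mm neck. It lies 11 mm behind (+x) and 70 mm below bin_tongue; axes as the bin.
- bin_lip (a point): Centre of the top of the bin's front label lip: a flat ledge 14 mm deep (x), 60 mm wide, 5 mm thick outside the front wall's rim, to be pressed down on from above. 71 mm to -x of and 4.5 mm above bin_center; axes as the bin.
- slot (a point): Lower front edge of the top slot's mouth, mid length, on the fixed grey-white slatwall stand (440 mm long, upright). -x: straight out of the face, y: along the slots, z: up. 200 mm above the counter; stand top 42 mm above this point. Mouth 16 mm high (upwards from here), face 4 mm thick; behind it a cavity to 18 mm from the face, 12 mm above and below the mouth. Slots are closed at the ends.
- lower_slot (a point): Lower front edge of the next slot's mouth, mid length, 80 mm below slot; same axes, mouth and cavity. Along this edge runs a springy round bead, 8 mm in diameter, axis 4 mm in from the face and 4 mm above this point; it narrows the mouth to 8 mm, gives way inwards and down (up to 8 mm, about 9 N per mm) and springs back behind the lug.
- fruitbin_back (a point): A bin of the same shape, 64 mm wide, full of mandarins, fixed in the same slots. Point: on its back face, mid width, on the line along y through slot; axes as slot.
- jarshelf_back (a point): Small steel shelf with two jars, 66 mm wide, no higher than the bins, fixed in the same slots. Point: on its back face, mid width, on the line along y through slot; axes as slot. Either neighbour may be the left one; the free space between them is 160 to 255 mm wide.
- tub_center (a point): Bystander: a plain dark grey tub without tongue or lug, 130 x 70 mm, 60 mm high; point at its centre. It and the shop bin may stand in either place.
- cake1_center (a point): Bystander: round leaf-wrapped cake, 90 mm in diameter, 50 mm high; point at its centre.
- tape_center (a point): Bystander: roll of packing tape lying flat, 96 mm in diameter, 45 mm high; point at its centre.
- calculator_center (a point): Bystander: grey desk calculator lying flat, 150 x 90 x 16 mm; point at its centre.
- pail_center (a point): Bystander: white plastic pot, 100 mm in diameter, 85 mm high; point at its centre.
- bin: The shop bin (origin: centre of its underside; axes as bin_center). The tongue goes in only with its front tilted up (33 degrees barely, 40 with some play): in and up behind the lip of the mouth; then the front swings down, the web settling on the mouth's lower edge. At 7 to 11 degrees the lug meets the sprung bead; its weight does not push it past, 10 to 16 N down on bin_lip snaps it in.
There are look-alikes about, which are no part of the job. Leave any green look-alike of the bin alone.

How it is judged:
At the end, for the whole second after the job is handed in: The bin hangs at rest between its two neighbours (70 mm or more centre to centre), its tongue point within 3 mm inwards, 4.5 outwards, 4 up or down of the top slot's lower front edge, lug snapped in: upright to 0.04 rad and square to the face to 0.06 rad (x of bin_tongue in the frame of slot between -0.0045 and 0.003 m and z of bin_tongue in the frame of slot between -0.004 and 0.004 m and angle between the z axis of bin and the z axis of slot, either way round below 0.04 rad and angle between the x axis of bin and the x axis of slot, either way round below 0.06 rad and ((y of bin_tongue in the frame of fruitbin_back below -0.07 m and y of bin_tongue in the frame of jarshelf_back above 0.07 m) or (y of bin_tongue in the frame of fruitbin_back above 0.07 m and y of bin_tongue in the frame of jarshelf_back below -0.07 m)) and linear speed of bin below 0.02 m/s and angular speed of bin below 0.2 rad/s); the robot touches nothing.
It fails at once if the bin is dropped or swings down freely (turns faster than 4.5 rad/s) (angular speed of bin above 4.5 rad/s).
It fails at once if another thing on the counter is pushed more than 25 mm (distance of any of cake1_center, tape_center, calculator_center, pail_center, tub_center from where it was at the start of the episode above 0.025 m).
It also fails if it takes over 61 s, if anything falls off the work surface, if the arm or the gripper's body presses on something with over 40 N, if the wrist force passes 120 N, or if a joint passes its speed limit or range.

### The arm

A 6-joint arm with a two-finger parallel gripper is mounted at the origin on the work surface. World frame = base frame: x ahead of the robot, y to its left, z up, the work surface at z = 0. Lengths are in m, angles in rad, forces in N, time in s.
With the tool pointing down it reaches from about 0.3 to 0.775 m from the base axis. Payload 14.6 kg.
Tool frame: the origin (TCP) lies on the centre line of the jaws, within the pads' length; the fingertips stand 8 mm ahead of it and the grasp point (between the pads) lies 11 mm behind it; z points along the fingers, y is the direction in which the jaws open and shut (so a half turn about z gives the same grasp; the last joint's range is limited). The gripper opens to 94 mm and grips with 3 to 60 N. Pads are 16 mm wide; open, the fingers measure 119 mm over their backs; the gripper's body (75 mm by 177 mm) begins 78 mm behind the grasp point.
Start: joints at [1.26, 0.3, 1.521, -0, 1.321, -0.067], TCP at [0.133, 0.534, 0.213] pointing down, gripper open.
Joint ranges: [-3.03, 3.03], [-0.79, 2.21], [0.23, 2.52], [-1.04, 4.18], [0, 3.07], [-2.55, 2.55]. Speed limits (rad/s): [2.22, 2.22, 2.57, 3.14, 3.14, 3.14].

### API

Orientations are given as a unit quaternion [x, y, z, w].
In Python, from cell import env gives the robot as it stands.
- The arm moves only by the shell command python3 -m handwheel 'ROWS' [FORCE]. ROWS is JSON, a list of rows, each a list of 7 numbers: the turn, a rotation vector about the world's x, y, z in units of 5 degrees (1.0 is 5 degrees), then the shift along the world's x, y, z in units of 30 mm (1.0 is 30 mm), then the gripper command: -1 is fully open, 1 is shut, values between are in proportion. A call has 1 to 12 rows; each row shifts and turns the commanded pose from where the row before left it; what a row does not reach is not made up. A row lasts 1/12 s, in which the tool goes at most 41.7 mm and 7.16 degrees, less where a joint would pass 70% of its speed; a pose out of reach is approached as far as the arm can. A call is refused whole if a number of a shift passes 1 or a number of a turn 1, either way. A call with a gripper value outside its range is refused whole. The fingers move at their own pace and stop on an object; FORCE is the grip in N (left out, the last holds). Time passes only in rows, so rows that do not move let the fingers close. It gives the time, the measured TCP pose, the force and the opening at its end, in the units of the state.
- env.sense(): the state, without advancing time (a new reading comes with each control period).
- env.camera(name): name is "side" or "top"; returns a dict with "pixels" (384x512x3 uint8, red, green, blue), "fx", "fy", "cx", "cy" (pixels), "xyz" and "attitude" of the camera in the world. Camera axes: x right, y down, z forward; pixel columns grow to the right and rows downward; lengths in m; the calibration is good to about 2 mm. A picture is of the moment at which its call begins. There is no depth.
- env.close_job(): hands the job in, once; it reports no verdict.
Trained networks look in a picture, given as the dict that the camera call returned (one of the last four; its "shot" number tells which), for a name from the list of things; names that differ only in an ending like _2 or _b are one class to them, and where a whole thing is asked for, a point or a joint stands for the part that bears it (a point fixed in the world has none). Each returns a list of dicts, best first, with "p" (0 to 1); they miss things now and then, are a little off and sometimes report something else, mostly with a low value. They report only what shows in the picture. A call takes as long as a camera call. They do not tell look-alikes from the thing itself.
- env.silhouettes(label, picture): "region" (384x512 bool, what is visible of it) and "pixel" ([column, row] in pixels, amid what is visible of it).
The state is a dict: "clock": time; "joints": joint angles; "qd": joint speeds; "joint_efforts": joint torques, N m; "eef_pos": TCP position; "orientation": TCP orientation; "force": force on the tool from outside, world axes, zero at the start; "moment": the same for the moment, N m; "opening": finger opening in m.
Only numpy, scipy, OpenCV 4.12 (cv2) and the standard library are available. Lean on these libraries where they do the work, as an engineer would, in place of code of your own. Each camera call takes 0.05 s, during which the arm holds its last target.

## Working session

There is one attempt and no reset: what is moved stays moved. The work goes in short steps, Python scripts to look and compute and a shell command to move; the robot and the scene stay as the last step left them, time stands still between calls to the robot, and variables do not carry over. Pictures are saved under pics/ and viewed, and the job is handed in when it is done.

```bash
ls; mkdir -p pics
python3 - <<'E'
from cell import env
import cv2
s=env.sense();print(s)
for n in("side","top"):
    c=env.camera(n);print(n,c["fx"],c["fy"],c["cx"],c["cy"],c["xyz"],c["attitude"],c["shot"])
    cv2.imwrite(f"pics/{n}0.png",c["pixels"][:,:,::-1])
E
```

```text
pics
{'clock': 0.0, 'joints': array([ 1.26042539e+00,  3.00497518e-01,  1.52156254e+00, -2.09777300e-06,
        1.32070186e+00, -6.66016184e-02]), 'qd': array([-0.00335844, -0.00045285,  0.00179639, -0.00024287, -0.00236869,
        0.0008408 ]), 'joint_efforts': array([ 8.68250027e-05, -5.31822145e+01, -3.52728903e+01,  7.07405386e-02,
        2.44486704e-02, -3.44490729e-05]), 'eef_pos': array([0.13267784, 0.53350252, 0.21287968]), 'orientation': array([ 1.21582822e-01,  9.92581118e-01, -5.74469515e-04, -1.08545972e-04]), 'force': array([-0.03238571,  0.35306112, -0.66629517]), 'moment': array([ 0.0168043 , -0.01415894,  0.02402353]), 'opening': 0.09413422423315218}
side 460.2424950455954 460.2424950455954 253.8956012307816 189.27190761938633 [ 0.03993757 -1.16789975  1.07332885] [ 0.88482866 -0.17148007  0.09445029 -0.4227907 ] 1
top 408.129081390649 408.129081390649 259.1461384603189 193.52610124198017 [ 0.31636783 -0.10258438  1.37003772] [-0.70228851  0.70815944 -0.04665866  0.05589301] 2
```

View pics/side0.png

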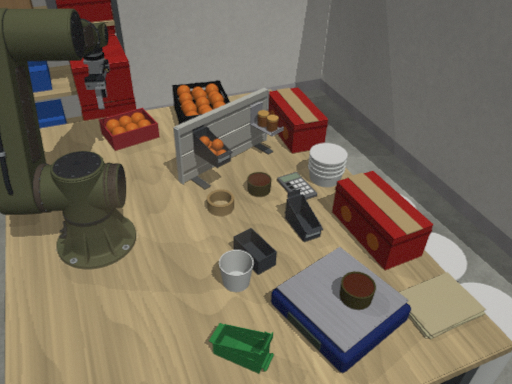

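View pics/top0.png

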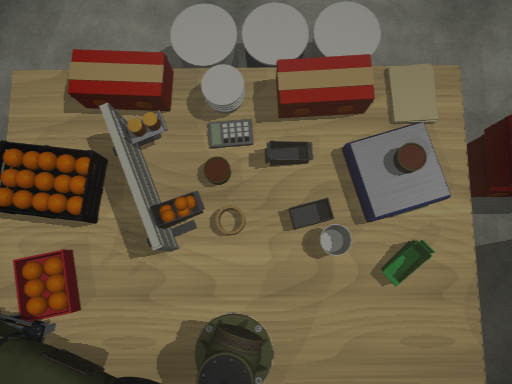

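```bash
cat > h.py <<'E'
import numpy as np,cv2
from scipy.spatial.transform import Rotation as R
def Rc(c): return R.from_quat(c["attitude"]).as_matrix()
def proj(c,P):
    P=np.atleast_2d(P); q=(P-np.array(c["xyz"]))@Rc(c)
    return np.c_[c["fx"]*q[:,0]/q[:,2]+c["cx"],c["fy"]*q[:,1]/q[:,2]+c["cy"]]
def back(c,uv,z):
    uv=np.atleast_2d(uv).astype(float)
    d=np.c_[(uv[:,0]-c["cx"])/c["fx"],(uv[:,1]-c["cy"])/c["fy"],np.ones(len(uv))]@Rc(c).T
    o=np.array(c["xyz"]); return o+d*((z-o[2])/d[:,2])[:,None]
def ray(c,uv):
    uv=np.ravel(uv); d=Rc(c)@np.array([(uv[0]-c["cx"])/c["fx"],(uv[1]-c["cy"])/c["fy"],1]);return np.array(c["xyz"]),d/np.linalg.norm(d)
def tri(c1,p1,c2,p2):
    A=np.zeros((3,3));b=np.zeros(3)
    for c,p in((c1,p1),(c2,p2)):
        o,d=ray(c,p);M=np.eye(3)-np.outer(d,d);A+=M;b+=M@o
    X=np.linalg.solve(A,b);return X
def crop(c,u0,v0,u1,v1,k,fn):
    cv2.imwrite(fn,cv2.resize(c["pixels"][v0:v1,u0:u1,::-1],None,fx=k,fy=k,interpolation=cv2.INTER_CUBIC))
E
python3 - <<'E'
from cell import env
from h import *
import pickle
T=env.camera("top");S=env.camera("side")
pickle.dump((T,S),open("c0.pkl","wb"))
print(proj(T,[0,0,0]),proj(S,[0,0,0]),proj(T,[0.13,0.53,.2]),proj(S,[0.13,0.53,.2]))
for n in["bin_center","slot","fruitbin_back","jarshelf_back","tub_center","cake1_center","tape_center","calculator_center","pail_center"]:
    for nm,c in(("top",T),("side",S)):
        try:
            for r in env.silhouettes(n,c)[:3]: print(n,nm,round(r["p"],2),np.round(r["pixel"],1),r["region"].sum(),np.round(back(c,r["pixel"],0.04)[0],3) )
        except Exception as e: print(n,nm,e)
crop(T,90,90,230,260,3,"pics/t_stand.png")
crop(T,250,130,350,240,5,"pics/t_bin.png")
crop(S,160,80,300,210,5,"pics/s_stand.png")
crop(S,220,180,340,280,5,"pics/s_bin.png")
E
```

```text
[[233.74862194 352.9380268 ]] [[ 97.29653667 240.12450249]] [[ 38.6147693  322.36595955]] [[102.87491921 104.51245403]]
bin_center top 0.76 [405.6 260.4] 1325 [ 0.29  -0.553  0.04 ]
bin_center top 0.6 [287.5 152.9] 1082 [ 0.647 -0.182  0.04 ]
bin_center side 0.97 [301.2 217.1] 1239 [ 0.647 -0.178  0.04 ]
bin_center side 0.86 [241.7 348.5] 2243 [ 0.283 -0.563  0.04 ]
slot top 0.57 [143.2 184.4] 3359 [0.545 0.299 0.04 ]
slot top 0.39 [311.9 212.9] 873 [ 0.445 -0.258  0.04 ]
slot side 0.66 [221.1 132. ] 3889 [0.575 0.425 0.04 ]
fruitbin_back top 0.82 [177.6 209.4] 1211 [0.461 0.182 0.04 ]
fruitbin_back top 0.33 [312.3 212.5] 951 [ 0.447 -0.259  0.04 ]
fruitbin_back side 0.75 [206.3 145.8] 1056 [0.484 0.346 0.04 ]
jarshelf_back top 0.7 [143.4 128.4] 979 [0.737 0.304 0.04 ]
jarshelf_back side 0.91 [262.4 122.7] 648 [0.771 0.435 0.04 ]
jarshelf_back side 0.46 [300.7 213.8] 1176 [ 0.653 -0.163  0.04 ]
tub_center top 0.91 [309.3 213.5] 883 [ 0.443 -0.249  0.04 ]
tub_center top 0.34 [286.4 150.6] 1054 [ 0.655 -0.178  0.04 ]
tub_center top 0.2 [176.4 209.7] 1249 [0.46  0.186 0.04 ]
tub_center side 0.9 [256.5 252.3] 1050 [ 0.445 -0.273  0.04 ]
cake1_center top 0.68 [215.8 170.3] 609 [0.59  0.058 0.04 ]
cake1_center side 0.92 [259.3 185.6] 517 [0.583 0.029 0.04 ]
tape_center top 0.67 [219.7 220.3] 279 [0.424 0.044 0.04 ]
tape_center side 0.9 [222.7 202.6] 680 [ 0.427 -0.013  0.04 ]
calculator_center top 0.73 [232.2 130. ] 1133 [0.728 0.003 0.04 ]
calculator_center top 0.53 [336.3 240.5] 784 [ 0.355 -0.334  0.04 ]
pail_center top 0.79 [333.5 239.5] 743 [ 0.358 -0.325  0.04 ]
pail_center side 0.91 [236.  270.3] 1138 [ 0.361 -0.317  0.04 ]
```

```bash
python3 -c "
import cv2;i=cv2.imread('pics/t_bin.png');print(i.shape)"
```

```text
(550, 500, 3)
```

View pics/t_bin.png

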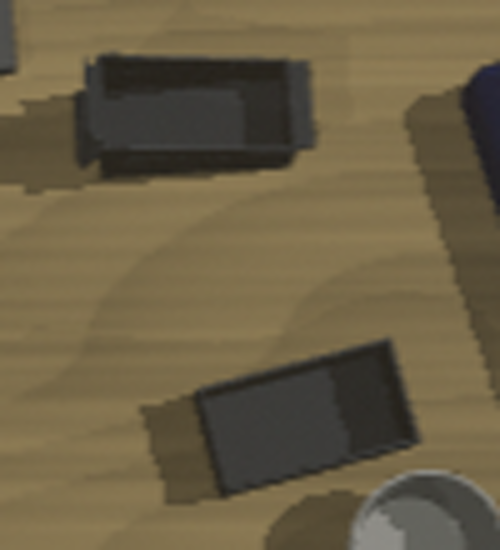

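View pics/s_bin.png

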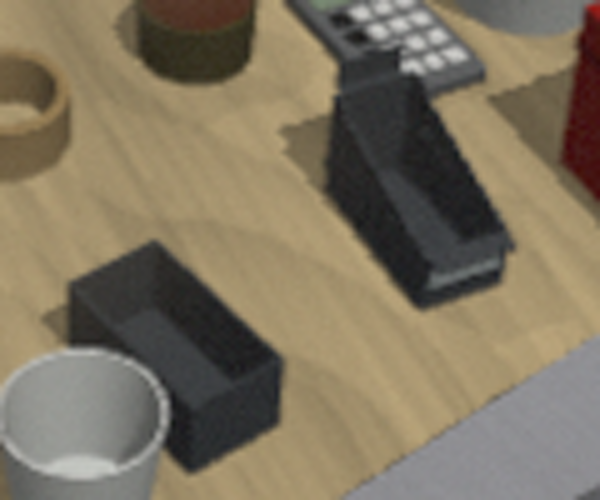

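View pics/t_stand.png

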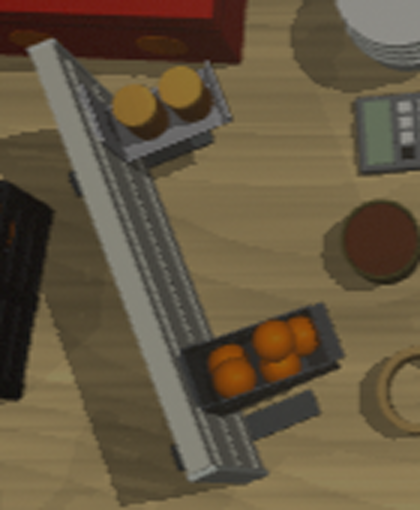

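View pics/s_stand.png

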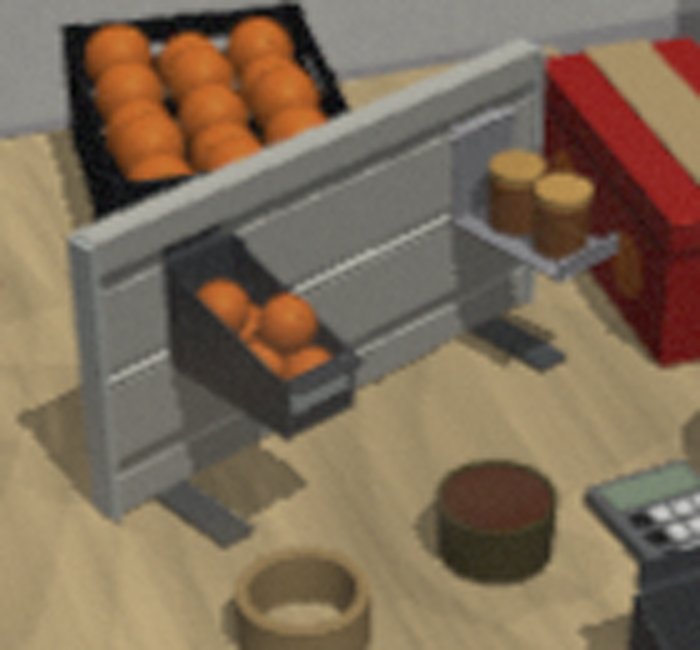

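```bash
cat >> h.py <<'E'
def prism(prof,w):
    return [np.array([[x,y,z] for x,z in p for y in(-w_/2,w_/2)])/1000 for p,w_ in zip(prof,w)]
BIN=prism([[(-65,0),(65,0),(65,87),(60,87),(-65,48)],[(-78,43),(-64,43),(-64,48),(-78,48)],[(65,84),(74,84),(74,87),(65,87)],[(71,84),(74,84),(74,106),(71,106)],[(71,9),(81,9),(81,19),(71,19)]],[64,60,50,50,54])
def pose(p):  # x,y,yaw,(z,pitch)
    M=R.from_euler('z',p[2]).as_matrix(); return M,np.array([p[0],p[1],0 if len(p)<4 else p[3]])
def mask(c,parts,M,t,sc=2):
    m=np.zeros((384*sc,512*sc),np.uint8)
    for V in parts:
        uv=proj(c,V@M.T+t)*sc+(sc-1)/2
        cv2.fillConvexPoly(m,cv2.convexHull(np.round(uv*16).astype(np.int32)),1,shift=4)
    return m
E
python3 - <<'E'
from cell import env
from h import *
import pickle
from scipy.optimize import minimize
T=env.camera("top");S=env.camera("side")
g=[]
for c in(T,S):
    best=min(env.silhouettes("bin_center",c),key=lambda r:np.linalg.norm(back(c,r["pixel"],.04)[0][:2]-[.647,-.18]))
    g.append(np.kron(best["region"],np.ones((2,2)))>0)
pickle.dump((T,S,g),open("c1.pkl","wb"))
def iou(p,split=False):
    M,t=pose(p);o=[]
    for c,m in zip((T,S),g):
        k=mask(c,BIN,M,t)>0;o.append((k&m).sum()/(k|m).sum())
    return o if split else -sum(o)
best=None
for yaw in(1.3,1.6,1.9):
    r=minimize(iou,[.64,-.18,yaw],method="Nelder-Mead",options=dict(initial_simplex=[[.64,-.18,yaw],[.66,-.18,yaw],[.64,-.16,yaw],[.64,-.18,yaw+.2]],xatol=1e-4,fatol=1e-5))
    print(r.x,iou(r.x,True))
    if best is None or r.fun<best.fun:best=r
M,t=pose(best.x)
for n,c,bx in(("top",T,(260,130,330,180)),("side",S,(270,180,340,250))):
    im=cv2.resize(c["pixels"][:,:,::-1],None,fx=8,fy=8,interpolation=cv2.INTER_CUBIC)
    for V in BIN:
        uv=proj(c,V@M.T+t)*8+3.5
        cv2.polylines(im,[cv2.convexHull(np.round(uv).astype(np.int32))],True,(0,255,255),1)
    cv2.imwrite(f"pics/fit_{n}.png",im[bx[1]*8:bx[3]*8,bx[0]*8:bx[2]*8])
E
```

```text
[ 0.6491013  -0.18381076  1.61283916] [np.float64(0.9302429240026744), np.float64(0.9376731301939059)]
[ 0.64904014 -0.18380858  1.61353334] [np.float64(0.9298284695923368), np.float64(0.9378955696202531)]
[ 0.64853779 -0.18493471  1.61784356] [np.float64(0.9297502230151651), np.float64(0.9390943246984378)]
```

View pics/fit_top.png

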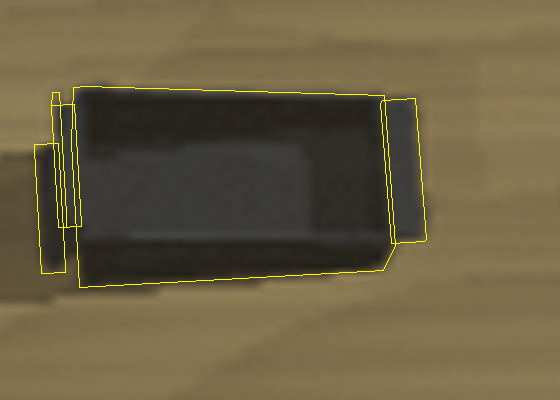

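View pics/fit_side.png

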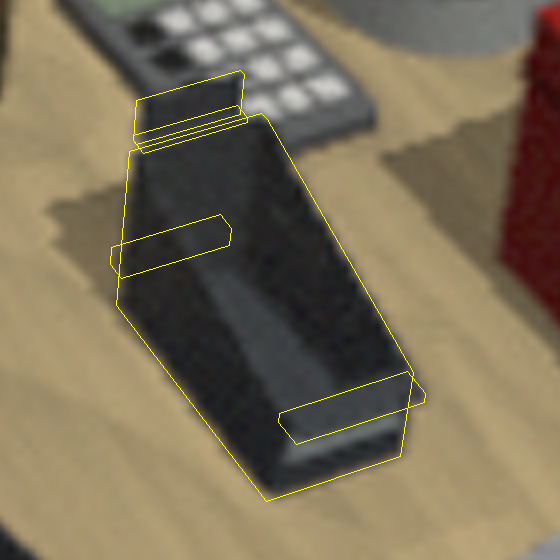

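```bash
cat > st.py <<'E'
from h import *
import pickle,sys
from scipy.optimize import least_squares
T,S,g=pickle.load(open("c1.pkl","rb"))
obs=[(T,(161.7,246.7),(-0,-1,.242)),(T,(108.3,103.3),(0,1,.242)),(S,(179,129),(0,-1,.242)),(S,(268,90),(0,1,.242))]
def P(p,l):
    M=R.from_euler('z',p[2]).as_matrix()
    # l[1] = -1 near end(world low x), +1 far end ; stand y axis
    return M@np.array([l[0],-l[1]*.22,l[2]])+np.array([p[0],p[1],0])
E
python3 - <<'E'
from st import *
for c,uv,l in obs: print(np.round(back(c,uv,l[2])[0],4))
f=lambda p:np.concatenate([proj(c,P(p,l))[0]-uv for c,uv,l in obs])
r=least_squares(f,[.58,.33,1.9]);print(r.x,np.round(r.fun,1))
p=r.x
M=R.from_euler('z',p[2]).as_matrix()
def L(c,im,a,b,k,o,col):
    uv=(proj(c,np.array([a,b])@M.T+[p[0],p[1],0])-o)*k+k/2-.5
    cv2.line(im,tuple(int(v) for v in np.round(uv[0])),tuple(int(v) for v in np.round(uv[1])),col,1,cv2.LINE_AA)
for n,c,bx,k in(("top",T,(90,90,210,260),4.5),("side",S,(165,80,300,200),5.5)):
    im=cv2.resize(c["pixels"][bx[1]:bx[3],bx[0]:bx[2],::-1],None,fx=k,fy=k,interpolation=cv2.INTER_CUBIC)
    for z,col in((.242,(0,255,255)),(.216,(0,255,0)),(.2,(255,255,0)),(.136,(0,255,0)),(.12,(255,255,0)),(0,(0,0,255))):
        L(c,im,[0,-.22,z],[0,.22,z],k,bx[:2],col)
    for y in(-.22,.22): L(c,im,[0,y,0],[0,y,.242],k,bx[:2],(255,0,255))
    for y in(-.1,-.05,0,.05,.1): L(c,im,[0,y,.23],[0,y,.242],k,bx[:2],(255,0,255))
    cv2.imwrite(f"pics/stfit_{n}.png",im)
E
```

```text
[0.3361 0.1807 0.242 ]
[0.75   0.3474 0.242 ]
[0.3421 0.1827 0.242 ]
[0.7491 0.3465 0.242 ]
[0.54374538 0.263897   1.95382791] [-0.3 -1.3  0.4  0.7 -0.6  0.3 -0.3  0.1]
```

View pics/stfit_top.png

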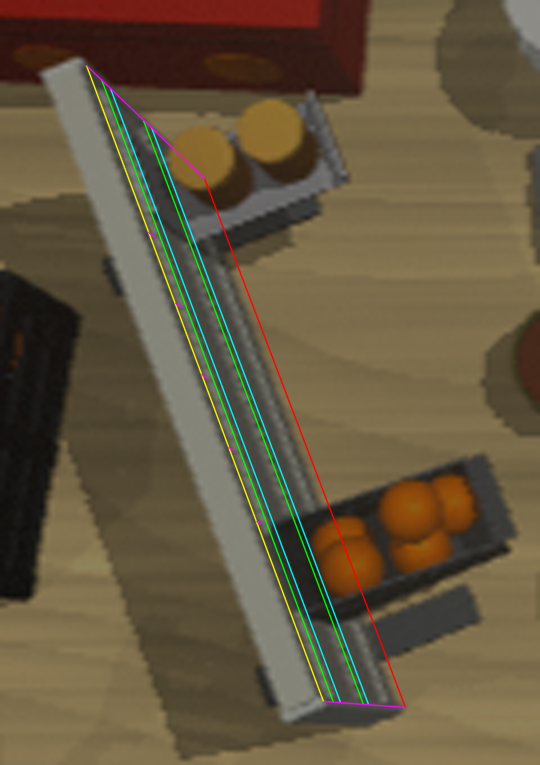

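View pics/stfit_side.png

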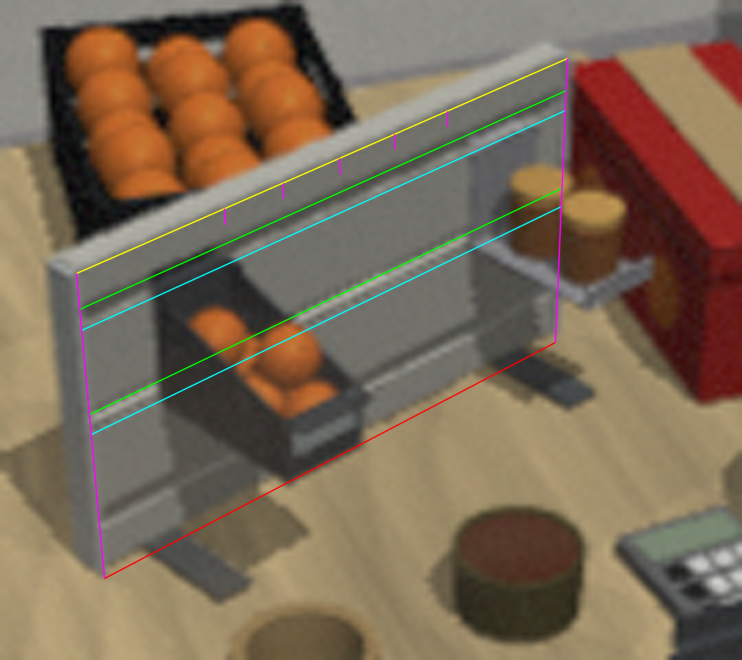

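Run:
```python
from st import *
for n,c,bx in(("top",T,(145,200,225,260)),("side",S,(170,110,250,190))):
    im=np.clip(c["pixels"].astype(float)*1.8,0,255).astype(np.uint8)[bx[1]:bx[3],bx[0]:bx[2],::-1]
    cv2.imwrite(f"pics/near_{n}.png",cv2.resize(im,None,fx=7,fy=7,interpolation=cv2.INTER_CUBIC))
```

```text
(no output)
```

View pics/near_top.png

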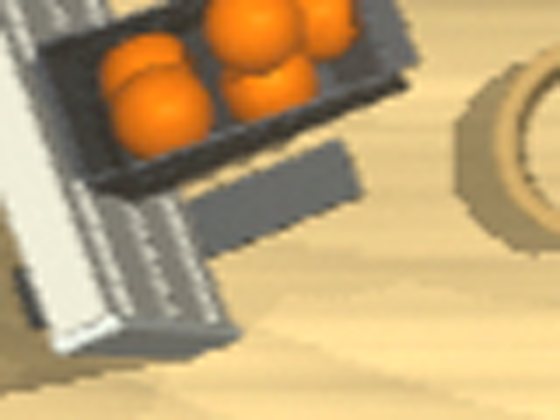

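View pics/near_side.png

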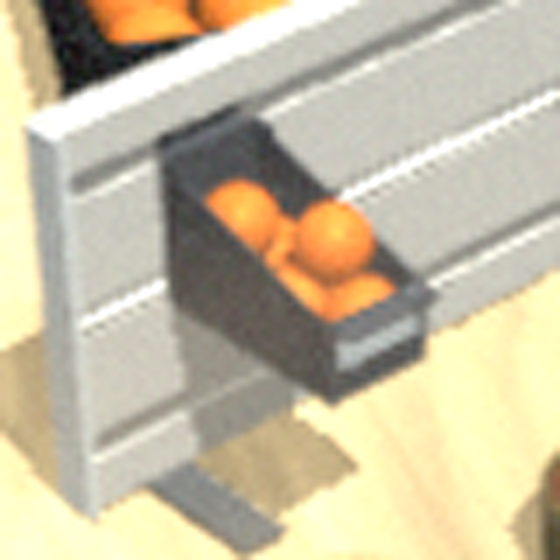

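Run:
```python
from st import *
for n,c,bx in(("top",T,(90,90,160,150)),("side",S,(220,80,300,150))):
    im=np.clip(c["pixels"].astype(float)*1.8,0,255).astype(np.uint8)[bx[1]:bx[3],bx[0]:bx[2],::-1]
    cv2.imwrite(f"pics/far_{n}.png",cv2.resize(im,None,fx=7,fy=7,interpolation=cv2.INTER_CUBIC))
```

```text
(no output)
```

View pics/far_top.png

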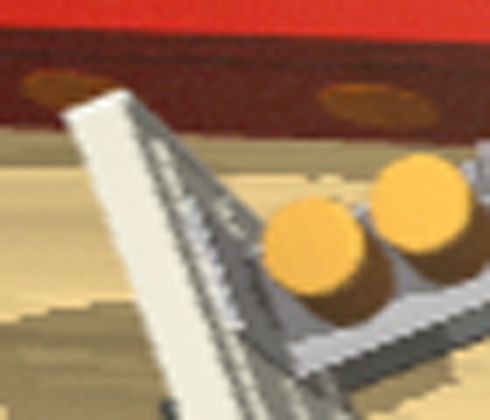

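View pics/far_side.png

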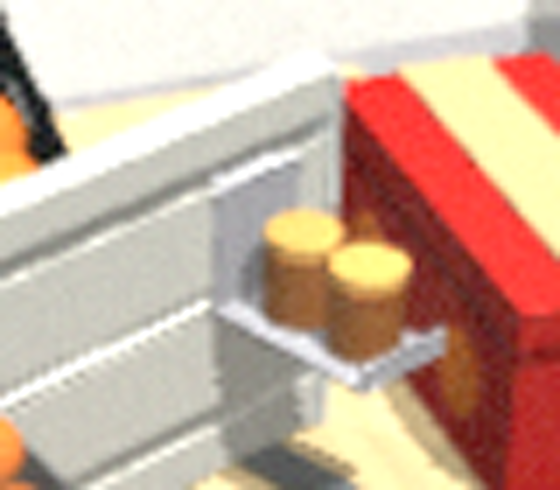

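```bash
cat > fit2.py <<'E'
from st import *
from scipy.optimize import minimize
obs=[(T,(161.4,245),(0,-1,.242)),(T,(178.6,247.1),(0,-1,0)),(T,(108.1,102.7),(0,1,.242)),
(S,(178.4,130.6),(0,-1,.242)),(S,(182.7,183.1),(0,-1,0)),(S,(268.1,89.9),(0,1,.242)),(S,(265.6,139.6),(0,1,0))]
f=lambda p:np.concatenate([proj(c,P(p,l))[0]-uv for c,uv,l in obs])
r=least_squares(f,[.58,.33,1.95],loss="soft_l1");p=r.x
M=R.from_euler('z',p[2]).as_matrix();t0=np.array([p[0],p[1],0])
E
python3 - <<'E'
from fit2 import *
print(p,np.round(f(p),1).reshape(-1,2).tolist(),"slot",P(p,(0,0,.2)),M[:,0],M[:,1])
def sy(c,uv,z,x=0):  # intersect ray with stand plane x -> local y,z
    o,d=ray(c,uv);ol=M.T@(o-t0);dl=M.T@d;s=(x-ol[0])/dl[0];return np.round(ol+s*dl,4)
for c,uv in((S,(192.8,130.2)),(S,(249.9,122.7)),(S,(250.2,106.4)),(S,(262.1,102.4)),(S,(180.5,136))): print(uv,sy(c,uv,0))
# fruitbin lip corners in top: crop t_stand/3+90
from cell import env
c=env.camera("side");c2=env.camera("top")
g=[]
for k in(c2,c):
    b=env.silhouettes("fruitbin_back",k)[0];g.append(np.kron(b["region"],np.ones((2,2)))>0)
def iou(q,sp=False):
    o=[]
    for k,m in zip((c2,c),g):
        a=mask(k,BIN[:2],M,t0+M@np.array([-.065+q[1],q[0],.116]))>0;o.append((a&m).sum()/(a|m).sum())
    return o if sp else -sum(o)
for y in(.08,.12,.16):
    rr=minimize(iou,[y,0],method="Nelder-Mead",options=dict(initial_simplex=[[y,0],[y+.02,0],[y,.01]]))
    print(rr.x,iou(rr.x,True))
for n,k,bx,s in(("top",T,(90,90,230,260),4.4),("side",S,(165,80,300,200),5.5)):
    im=cv2.resize(np.clip(k["pixels"][bx[1]:bx[3],bx[0]:bx[2],::-1]*1.5,0,255).astype(np.uint8),None,fx=s,fy=s,interpolation=cv2.INTER_CUBIC)
    def pl(V,col):
        uv=(proj(k,V@M.T+t0)-bx[:2]+.5)*s-.5
        cv2.polylines(im,[np.round(uv).astype(np.int32)],False,col,1,cv2.LINE_AA)
    for z,col in((.242,(0,255,255)),(.216,(0,200,0)),(.2,(255,255,0)),(.136,(0,200,0)),(.12,(255,255,0)),(0,(0,0,255))):pl(np.array([[0,-.22,z],[0,.22,z]]),col)
    y=rr.x[0]
    for yy in(y-.032,y+.032): pl(np.array([[-.13,yy,.116],[0,yy,.116],[0,yy,.203],[-.005,yy,.203],[-.13,yy,.164],[-.13,yy,.116]]),(255,0,255))
    cv2.imwrite(f"pics/sf2_{n}.png",im)
E
```

```text
[0.54479752 0.2658162  1.95128319] [[-0.9, 0.1], [0.2, -0.6], [0.2, 0.9], [0.1, -1.7], [0.9, 1.2], [-0.2, -0.0], [-0.0, 1.9]] slot [0.54479752 0.2658162  0.2       ] [-0.37137255  0.92848394  0.        ] [-0.92848394 -0.37137255  0.        ]
(192.8, 130.2) [0.     0.1598 0.2121]
(249.9, 122.7) [ 0.     -0.1235  0.1307]
(250.2, 106.4) [ 0.     -0.1234  0.2037]
(262.1, 102.4) [ 0.     -0.1896  0.1976]
(180.5, 136) [0.     0.2143 0.2109]
[0.13022407 0.00304291] [np.float64(0.9522065908652919), np.float64(0.9267894614129167)]
[0.13021436 0.00307528] [np.float64(0.9518397225968022), np.float64(0.9281045751633987)]
[0.13041689 0.00282581] [np.float64(0.948821161587119), np.float64(0.9265734265734266)]
```

View pics/sf2_top.png

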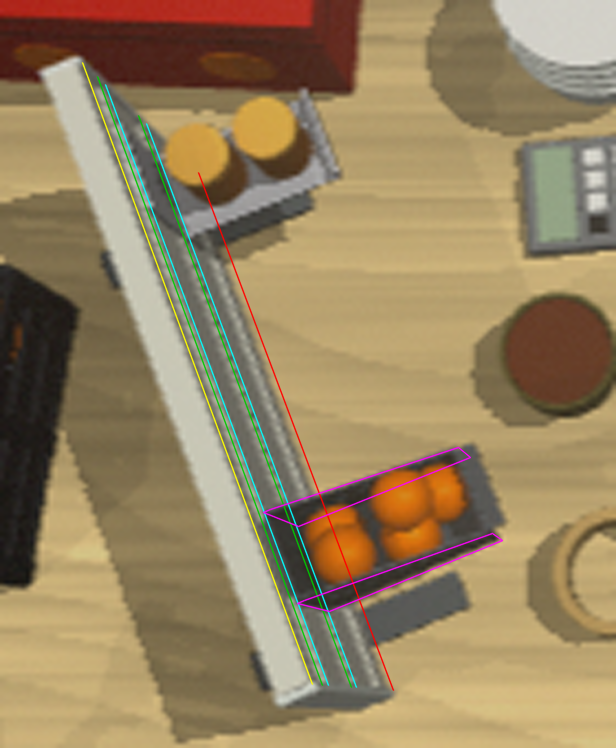

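View pics/sf2_side.png

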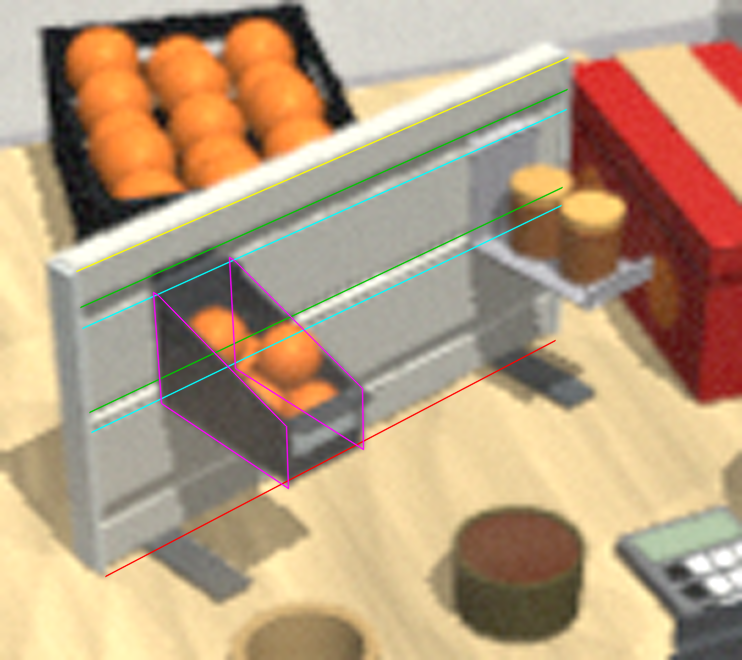

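```bash
cat > fit2.py <<'E'
from st import *
from scipy.optimize import minimize
obs=[(T,(161.4,245),(0,-1,.242)),(T,(178.6,247.1),(0,-1,0)),(T,(108.1,102.7),(0,1,.242)),
(S,(178.4,130.2),(0,-1,.242)),(S,(182.7,183.1),(0,-1,0)),(S,(268.1,89.9),(0,1,.242)),(S,(265.6,139.6),(0,1,0))]
def f(p):
    return np.concatenate([proj(c,P(p,(l[0],l[1],l[2] or p[3])))[0]-uv for c,uv,l in obs])
r=least_squares(f,[.58,.33,1.95,0.01]);p=r.x
M=R.from_euler('z',p[2]).as_matrix();t0=np.array([p[0],p[1],0])
E
python3 - <<'E'
from fit2 import *
print(p,np.round(f(p),1).reshape(-1,2).tolist())
from cell import env
c=env.camera("side");c2=env.camera("top")
g=[]
for k in(c2,c):
    b=env.silhouettes("fruitbin_back",k)[0];g.append(np.kron(b["region"],np.ones((2,2)))>0)
def iou(q,sp=False):
    o=[]
    M_=R.from_euler('z',q[2]).as_matrix()
    for k,m in zip((c2,c),g):
        a=mask(k,BIN[:2],M_,np.array([q[0],q[1],.116]))>0;o.append((a&m).sum()/(a|m).sum())
    return o if sp else -sum(o)
i=t0+M@np.array([-.065,.13,0])
rr=minimize(iou,[i[0],i[1],p[2]],method="Nelder-Mead",options=dict(initial_simplex=[[i[0],i[1],p[2]],[i[0]+.02,i[1],p[2]],[i[0],i[1]+.02,p[2]],[i[0],i[1],p[2]+.1]]))
print(rr.x,iou(rr.x,True), "local backface", M.T@(np.array([rr.x[0],rr.x[1],0])+R.from_euler('z',rr.x[2]).as_matrix()@[.065,0,0]-t0))
E
```

```text
[0.54437096 0.26445127 1.9532504  0.00896662] [[-0.3, 0.2], [0.2, -0.6], [0.5, 1.1], [0.1, -1.1], [0.8, -0.3], [-0.3, 0.1], [0.0, 0.2]]
[0.44600931 0.1589026  1.96096548] [np.float64(0.9185799729886166), np.float64(0.9176878612716763)] local backface [0.00378353 0.13114724 0.        ]
```

```bash
python3 -m handwheel '[[0,0,-0.6,0.69,-0.96,0.6,-1],[0,0,-0.6,0.69,-0.96,0.6,-1],[0,0,-0.6,0.69,-0.96,0.6,-1],[0,0,-0.6,0.69,-0.96,0.6,-1],[0,0,-0.6,0.69,-0.96,0.6,-1],[0,0,-0.6,0.69,-0.96,0.6,-1],[0,0,-0.6,0.69,-0.96,0.6,-1],[0,0,-0.6,0.69,-0.96,0.6,-1],[0,0,-0.6,0.69,-0.96,0,-1],[0,0,-0.6,0.69,-0.96,0,-1],[0,0,-0.6,0.69,-0.96,0,-1],[0,0,-0.6,0.69,-0.96,0,-1]]' 40
python3 -m handwheel '[[0,0,-0.6,0.69,-0.96,0,-1],[0,0,-0.6,0.69,-0.96,0,-1],[0,0,-0.6,0.69,-0.96,0,-1],[0,0,-0.6,0.69,-0.96,0,-1],[0,0,-0.6,0.69,-0.96,0,-1],[0,0,-0.6,0.69,-0.96,0,-1],[0.5,0,-0.6,0.69,-0.96,0,-1],[0.5,0,-0.6,0.69,-0.96,0,-1],[0.5,0,-0.6,0.69,-0.96,0,-1],[0.5,0,-0.6,0.69,-0.96,0,-1],[0.5,0,-0.6,0.69,-0.96,0,-1],[0.5,0,-0.6,0.69,-0.96,0,-1]]'
cat > tgt.py <<'E'
from h import *
from cell import env
def toolR(yaw,lean):  # lean: tool z = Rz(yaw)(sin lean,0,-cos lean); tool y = -bin y
    B=R.from_euler('z',yaw).as_matrix()
    z=B@[np.sin(lean),0,-np.cos(lean)];y=-B[:,1];x=np.cross(y,z);return np.c_[x,y,z]
def need(Rt,pt):
    s=env.sense();Rn=R.from_quat(s["orientation"])
    dr=np.degrees((R.from_matrix(Rt)*Rn.inv()).as_rotvec())
    print("clk %.2f"%s["clock"],"turn units",np.round(dr/5,2),"shift units",np.round((pt-s["eef_pos"])/.03,2),"pos",np.round(s["eef_pos"],4),"j",np.round(s["joints"],2),"F",np.round(s["force"],1),"open",round(s["opening"],4))
YB=1.614;B0=R.from_euler('z',YB).as_matrix();PB=np.array([.649,-.184,0])
E
python3 - <<'E'
from tgt import *
a=np.radians(20)
need(toolR(YB,a),PB+B0@np.array([.0038,0,.0347]))
E
```

```text
clock: 2.7
eef_pos: [0.3818, 0.1865, 0.3577]
orientation: [0.424, 0.906, 0.0, 0.0]
force: [0.1, 0.3, -0.1]
opening: 0.0939
clock: 3.7
eef_pos: [0.6302, -0.1592, 0.3574]
orientation: [0.677, 0.724, 0.109, -0.073]
force: [0.4, 1.5, 1.6]
opening: 0.0939
clk 3.70 turn units [ 1.03  0.72 -0.14] shift units [  0.62  -0.7  -10.76] pos [ 0.6302 -0.1592  0.3574] j [-0.41  0.52  0.92  0.26  1.77 -0.43] F [0.4 1.5 1.6] open 0.0939
```

```bash
python3 -m handwheel '[[0.5,0.36,-0.07,0.31,-0.35,-0.5,-1],[0.5,0.36,-0.07,0.31,-0.35,-0.5,-1],[0,0,0,0,0,-1,-1],[0,0,0,0,0,-1,-1],[0,0,0,0,0,-1,-1],[0,0,0,0,0,-1,-1],[0,0,0,0,0,-0.6,-1],[0,0,0,0,0,0,-1],[0,0,0,0,0,0,-1]]'
python3 - <<'E'
from tgt import *
a=np.radians(20)
need(toolR(YB,a),PB+B0@np.array([.0038,0,.0347]))
T=env.camera("top");S=env.camera("side")
cv2.imwrite("pics/m1.png",cv2.hconcat([cv2.resize(T["pixels"][100:230,230:360,::-1],None,fx=3,fy=3),cv2.resize(S["pixels"][130:260,230:360,::-1],None,fx=3,fy=3)]))
E
```

```text
clock: 4.45
eef_pos: [0.6481, -0.1784, 0.1894]
orientation: [0.68, 0.712, 0.118, -0.125]
force: [-0.8, 0.2, 1.8]
opening: 0.0944
clk 4.45 turn units [ 0.04 -0.01 -0.04] shift units [ 0.02 -0.06 -5.16] pos [ 0.6481 -0.1784  0.1894] j [-0.44  0.69  1.05  0.3   1.58 -0.51] F [-0.8  0.2  1.8] open 0.0944
```

View pics/m1.png

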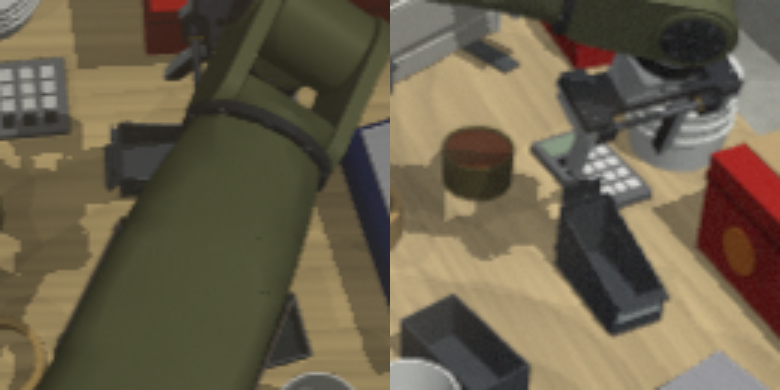

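```bash
python3 -m handwheel '[[0,0,0,0,0,-0.8,-1],[0,0,0,0,-0.06,-0.8,-1],[0,0,0,0,0,-0.8,-1],[0,0,0,0,0,-0.8,-1],[0,0,0,0,0,-0.8,-1],[0,0,0,0,0,-0.6,-1],[0,0,0,0,0,-0.5,-1],[0,0,0,0,0,0,-1],[0,0,0,0,0,0,-1]]'
python3 - <<'E'
from tgt import *
a=np.radians(20)
need(toolR(YB,a),PB+B0@np.array([.0038,0,.0347]))
S=env.camera("side")
cv2.imwrite("pics/m2.png",cv2.resize(S["pixels"][150:250,240:360,::-1],None,fx=5,fy=5))
E
```

```text
clock: 5.3
eef_pos: [0.6486, -0.1804, 0.0374]
orientation: [0.68, 0.713, 0.119, -0.124]
force: [-0.8, 0.1, 0.3]
opening: 0.0937
clk 5.30 turn units [ 0.05  0.01 -0.04] shift units [ 0.01  0.01 -0.09] pos [ 0.6486 -0.1804  0.0374] j [-0.44  0.83  1.16  0.31  1.32 -0.59] F [-0.8  0.1  0.3] open 0.0937
```

View pics/m2.png

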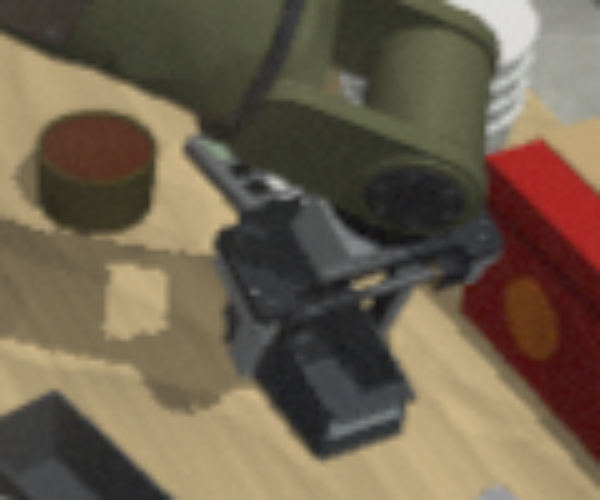

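```bash
python3 -m handwheel '[[0,0,0,0,0,0,1],[0,0,0,0,0,0,1],[0,0,0,0,0,0,1],[0,0,0,0,0,0,1],[0,0,0,0,0,0,1],[0,0,0,0,0,0,1],[0,0,0,0,0,0,1],[0,0,0,0,0,0,1]]' 45
python3 -m handwheel '[[0,0,0,0,0,0.3,1],[0,0,0,0,0,0.5,1],[0,0,0,0,0,1,1],[0,0,0,0,0,1,1],[0,0,0,0,0,1,1],[0,0,0,0,0,1,1],[0,0,0,0,0,1,1],[0,0,0,0,0,1,1],[0,0,0,0,0,1,1],[0,0,0,0,0,1,1],[0,0,0,0,0,0,1],[0,0,0,0,0,0,1]]'
python3 - <<'E'
from tgt import *
need(toolR(YB,np.radians(20)),PB)
S=env.camera("side");T=env.camera("top")
cv2.imwrite("pics/m3.png",cv2.hconcat([cv2.resize(T["pixels"][80:240,200:360,::-1],None,fx=2.5,fy=2.5),cv2.resize(S["pixels"][70:230,230:390,::-1],None,fx=2.5,fy=2.5)]))
E
```

```text
clock: 6.02
eef_pos: [0.6485, -0.1803, 0.0369]
orientation: [0.68, 0.713, 0.119, -0.124]
force: [2.4, -0.8, 3.9]
opening: 0.0637
clock: 7.02
eef_pos: [0.6481, -0.1804, 0.3023]
orientation: [0.68, 0.713, 0.119, -0.123]
force: [0.2, 0.3, -3.6]
opening: 0.0638
clk 7.02 turn units [ 0.07  0.03 -0.04] shift units [  0.03  -0.12 -10.08] pos [ 0.6481 -0.1804  0.3023] j [-0.44  0.64  0.86  0.31  1.79 -0.44] F [ 0.2  0.3 -3.6] open 0.0638
```

View pics/m3.png

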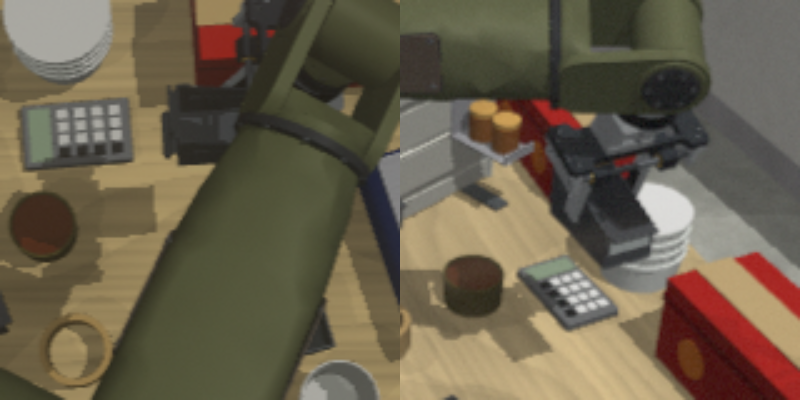

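```bash
cat > plan.py <<'E'
import numpy as np,heapq
boxes=np.array([(0,16,4,42),(0,-64,4,0),(4,28,18,42),(4,-52,18,-12),(18,-200,25,42),(0,-144,4,-80),(4,-132,18,-92)],float)
def sdf(Q):
    d=np.full(len(Q),1e9)
    for b in boxes:
        c=np.array([(b[0]+b[2])/2,(b[1]+b[3])/2]);h=np.array([(b[2]-b[0])/2,(b[3]-b[1])/2])
        q=np.abs(Q-c)-h
        d=np.minimum(d,np.hypot(*np.maximum(q,0).T)+np.minimum(q.max(1),0))
    return d
def seg(a,b): 
    n=int(np.hypot(*(np.array(b)-a))/.7)+2;return np.linspace(a,b,n)
pts=[]
def poly(v):
    for i in range(len(v)):pts.append(seg(v[i],v[(i+1)%len(v)]))
poly([(-130,-84),(0,-84),(0,3),(-3,3),(-130,-36)])
poly([(0,0),(9,0),(9,22),(6,22),(6,3),(0,3)])
a=np.linspace(0,2*np.pi,40);pts.append(np.c_[11+5*np.cos(a),-70+5*np.sin(a)])
BP=np.vstack(pts)
pts=[];al=np.radians(20);g=np.array([-65,-39]);u=np.array([-np.sin(al),np.cos(al)]);w=np.array([np.cos(al),np.sin(al)])
poly([tuple(g+78*u-37.5*w),tuple(g+78*u+37.5*w),tuple(g+228*u+37.5*w),tuple(g+228*u-37.5*w)]);GP=np.vstack(pts)
def rot(P,th): t=np.radians(th);return np.c_[P[:,0]*np.cos(t)+P[:,1]*np.sin(t),-P[:,0]*np.sin(t)+P[:,1]*np.cos(t)]
def clr(x,z,th,G=False): return sdf(rot(GP if G else BP,th)+[x,z]).min()
E
python3 - <<'E'
from plan import *
xs=np.arange(-34,4.1,1);zs=np.arange(-14,16.1,1)
ths=np.arange(0,52,2.5)
C=np.zeros((len(ths),len(xs),len(zs)))
for i,t in enumerate(ths):
    P=rot(BP,t)
    for j,x in enumerate(xs):
        for k,z in enumerate(zs): C[i,j,k]=sdf(P+[x,z]).min()
np.save("C.npy",C)
# widest path from x=-30 any theta>=30 to each theta
best=np.full(C.shape,-1e9);prev={};h=[]
for i in range(len(ths)):
    if ths[i]<30: continue
    for k in range(len(zs)):
        best[i,0,k]=C[i,0,k];heapq.heappush(h,(-C[i,0,k],(i,0,k)))
while h:
    c,s=heapq.heappop(h);c=-c
    if c<best[s]:continue
    for d in np.ndindex(3,3,3):
        n=tuple(np.array(s)+d-1)
        if min(n)<0 or n[0]>=C.shape[0] or n[1]>=C.shape[1] or n[2]>=C.shape[2]:continue
        v=min(c,C[n])
        if v>best[n]+1e-9: best[n]=v;prev[n]=s;heapq.heappush(h,(-v,n))
for i,t in enumerate(ths):
    B=best[i][xs>-8];j=np.unravel_index(np.argmax(B),B.shape);print(t,round(B.max(),2),xs[xs>-8][j[0]],zs[j[1]])
i=np.where(ths==12.5)[0][0];m=best[i].copy();m[xs<-6]=-9
j=np.unravel_index(np.argmax(m),m.shape);s=(i,)+j
path=[s]
while s in prev:s=prev[s];path.append(s)
for s in path[::-1][::2]:print(ths[s[0]],xs[s[1]],zs[s[2]],round(C[s],2),"grip",round(clr(xs[s[1]],zs[s[2]],ths[s[0]],True),1))
E
```

```text
0.0 0.37 -1.0 1.0
2.5 0.37 -2.0 1.0
5.0 0.37 -2.0 1.0
7.5 0.37 -1.0 1.0
10.0 0.88 -2.0 2.0
12.5 1.97 -2.0 4.0
15.0 2.52 -2.0 5.0
17.5 2.52 -3.0 5.0
20.0 2.52 -3.0 6.0
22.5 2.52 -3.0 6.0
25.0 2.52 -4.0 7.0
27.5 2.52 -4.0 7.0
30.0 2.52 -4.0 8.0
32.5 2.52 -5.0 8.0
35.0 2.52 -5.0 8.0
37.5 2.52 -6.0 8.0
40.0 2.62 -6.0 9.0
42.5 2.62 -7.0 9.0
45.0 2.71 -7.0 9.0
47.5 2.7 -7.0 10.0
50.0 2.36 -7.0 9.0
30.0 -34.0 -7.0 16.98 grip 62.6
25.0 -34.0 -9.0 18.02 grip 67.1
20.0 -34.0 -11.0 19.19 grip 71.7
20.0 -32.0 -10.0 17.65 grip 69.9
25.0 -30.0 -8.0 14.81 grip 63.4
30.0 -28.0 -6.0 11.84 grip 57.3
35.0 -26.0 -5.0 9.43 grip 51.2
40.0 -24.0 -3.0 7.46 grip 46.0
45.0 -22.0 -1.0 5.85 grip 41.6
45.0 -20.0 0.0 4.69 grip 41.0
50.0 -18.0 2.0 4.1 grip 38.1
50.0 -16.0 3.0 3.53 grip 38.1
50.0 -14.0 4.0 3.06 grip 38.3
50.0 -12.0 6.0 3.31 grip 39.5
50.0 -10.0 8.0 3.13 grip 40.8
47.5 -8.0 9.0 3.05 grip 42.0
42.5 -7.0 9.0 2.62 grip 43.3
37.5 -6.0 8.0 2.52 grip 43.7
32.5 -5.0 8.0 2.72 grip 45.2
27.5 -4.0 7.0 2.84 grip 46.1
22.5 -3.0 6.0 2.87 grip 47.2
17.5 -3.0 5.0 2.63 grip 49.4
12.5 -2.0 4.0 1.97 grip 51.1
```

```bash
cat >> tgt.py <<'E'
YS=1.955;MS=R.from_euler('z',YS).as_matrix()
SLOT=np.array([0.54437,0.26445,0.2])+MS@np.array([.0015,-.012,0])
# grasp rel
_tR=R.from_quat([.68,.713,.119,-.124]).as_matrix();_tp=np.array([.6485,-.1803,.0369])
_by=-_tR[:,1];_by[2]=0;_by/=np.linalg.norm(_by);_bx=np.cross(_by,[0,0,1]);BR=np.c_[_bx,_by,[0,0,1]]
_o=BR.T@(_tp-PB);_o[1]=0
RELR=BR.T@_tR;RELT=_o   # tool in bin frame
TON=np.array([.065,0,.084])
def target(th,x,z,dy=0,yaw=0):  # mm, deg
    Bm=MS@R.from_euler('z',yaw,degrees=True).as_matrix()@R.from_euler('y',th,degrees=True).as_matrix()
    ton=SLOT+MS@np.array([x,dy,z])/1000
    o=ton-Bm@TON
    return Bm@RELR,o+Bm@RELT
def now():
    s=env.sense();Rt=R.from_quat(s["orientation"]).as_matrix()
    Bm=Rt@RELR.T;o=s["eef_pos"]-Bm@RELT
    L=MS.T@Bm;ton=MS.T@(o+Bm@TON-SLOT)*1000
    e=R.from_matrix(L).as_euler('ZYX',degrees=True)
    print("bin now: theta %.1f yaw %.1f roll %.1f"%(e[1],e[0],e[2]),"tongue rel slot mm",np.round(ton,1),"F stand",np.round(MS.T@s["force"],1))
    return Bm,o
E
python3 - <<'E'
from tgt import *
print(np.degrees(np.arctan2(_tR[2,2]*-1,1)),RELT,BR[:,0])
now()
for a in[(20,-150,60),(47,-60,20)]: print(a);need(*target(*a))
E
```

```text
Traceback (most recent call last):
NameError: name '_tR' is not defined. Did you mean: 'str'?
```

Run:
```python
from tgt import *
print(RELT,BR[:,0])
now()
for a in[(20,-150,60),(47,-60,20)]: print(a);need(*target(*a))
```

```text
[0.00371947 0.         0.0369    ] [-0.04716959  0.9988869   0.        ]
bin now: theta -0.0 yaw -19.4 roll 0.2 tongue rel slot mm [-394.7   62.4  146.1] F stand [-0.2 -0.1 -3.9]
(20, -150, 60)
clk 7.12 turn units [-3.92 -0.9   3.84] shift units [-0.3   8.1  -2.08] pos [ 0.6477 -0.1802  0.299 ] j [-0.44  0.65  0.86  0.31  1.79 -0.44] F [ 0.2 -0.1 -3.9] open 0.0637
(47, -60, 20)
clk 7.12 turn units [-9.22 -2.06  3.67] shift units [-1.39 10.81 -2.21] pos [ 0.6477 -0.1802  0.299 ] j [-0.44  0.65  0.86  0.31  1.79 -0.44] F [ 0.2 -0.1 -3.9] open 0.0637
```

```bash
python3 -m handwheel '[[-0.77,-0.17,0.31,-0.12,0.9,-0.18,1],[-0.77,-0.17,0.31,-0.12,0.9,-0.18,1],[-0.77,-0.17,0.31,-0.12,0.9,-0.18,1],[-0.77,-0.17,0.31,-0.12,0.9,-0.18,1],[-0.77,-0.17,0.31,-0.12,0.9,-0.18,1],[-0.77,-0.17,0.31,-0.12,0.9,-0.18,1],[-0.77,-0.17,0.31,-0.12,0.9,-0.18,1],[-0.77,-0.17,0.31,-0.12,0.9,-0.18,1],[-0.77,-0.17,0.31,-0.12,0.9,-0.18,1],[-0.77,-0.17,0.31,-0.12,0.9,-0.18,1],[-0.77,-0.17,0.31,-0.12,0.9,-0.18,1],[-0.77,-0.17,0.31,-0.12,0.9,-0.18,1]]'
python3 -m handwheel '[[0,0,0,0,0,0,1],[0,0,0,0,0,0,1]]'
python3 - <<'E'
from tgt import *
Bm,o=now()
need(*target(47,-60,20))
S=env.camera("side");T=env.camera("top")
k=5
for n,c,b in(("side",S,(170,70,300,180)),("top",T,(90,90,250,260))):
    k=5 if n=="side" else 3.5
    im=cv2.resize(c["pixels"][b[1]:b[3],b[0]:b[2],::-1],None,fx=k,fy=k,interpolation=cv2.INTER_CUBIC)
    for V in BIN:
        uv=(proj(c,V@Bm.T+o)-b[:2]+.5)*k
        cv2.polylines(im,[cv2.convexHull(np.round(uv).astype(np.int32))],True,(0,255,255),1)
    cv2.imwrite(f"pics/m4_{n}.png",im)
E
```

```text
clock: 8.12
eef_pos: [0.6039, 0.1449, 0.2339]
orientation: [0.54, 0.808, -0.134, 0.197]
force: [0.0, -0.1, -2.8]
opening: 0.0637
clock: 8.28
eef_pos: [0.6037, 0.1455, 0.233]
orientation: [0.539, 0.809, -0.133, 0.195]
force: [0.7, -1.3, -3.3]
opening: 0.0635
bin now: theta 47.1 yaw 0.9 roll 0.5 tongue rel slot mm [-57.8   2.3  20.3] F stand [-1.4 -0.2 -3.3]
clk 8.28 turn units [ 0.04 -0.06 -0.1 ] shift units [ 0.08 -0.05 -0.01] pos [0.6037 0.1455 0.233 ] j [ 0.37  0.45  1.33 -0.49  1.37  0.08] F [ 0.7 -1.3 -3.3] open 0.0635
```

View pics/m4_side.png

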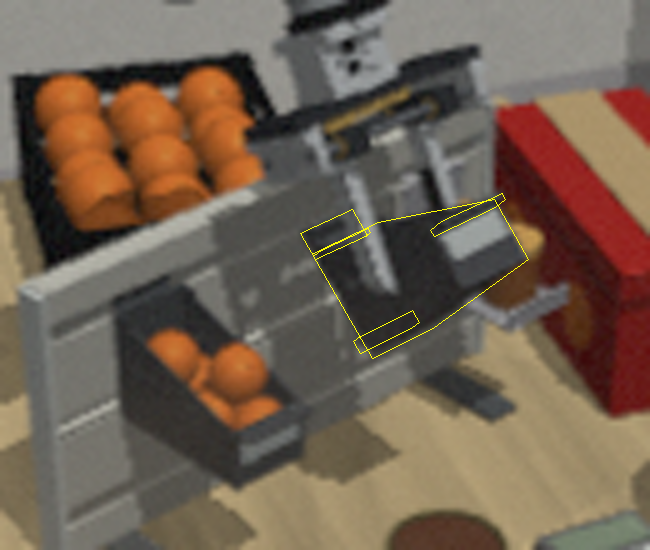

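View pics/m4_top.png

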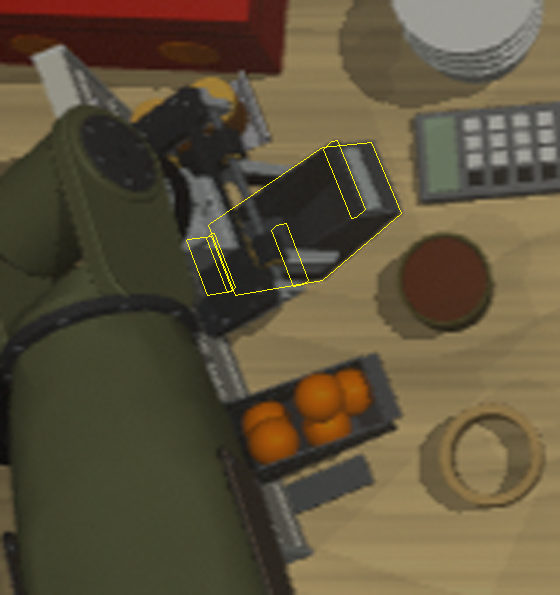

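```bash
cat >> tgt.py <<'E'
def seq(W):
    need(*target(*W[0]));
    for a,b in zip(W,W[1:]):
        Ra,pa=target(*a);Rb,pb=target(*b)
        dr=np.degrees(R.from_matrix(Rb@Ra.T).as_rotvec())/5
        print(a,"->",b,np.round(dr,2),np.round((pb-pa)/.03,2))
E
python3 - <<'E'
from tgt import *
seq([(47,-28,-1),(47,-18,2),(47,-14,4),(47,-12,6),(47,-10,8),(47,-8,9.3),(42.5,-7,9)])
E
```

```text
clk 8.38 turn units [ 0.03 -0.03 -0.05] shift units [-0.36  1.02 -0.77] pos [0.6047 0.1432 0.2347] j [ 0.37  0.45  1.33 -0.49  1.37  0.08] F [ 0.8  0.4 -3.7] open 0.0638
(47, -28, -1) -> (47, -18, 2) [0. 0. 0.] [-0.12  0.31  0.1 ]
(47, -18, 2) -> (47, -14, 4) [0. 0. 0.] [-0.05  0.12  0.07]
(47, -14, 4) -> (47, -12, 6) [0. 0. 0.] [-0.02  0.06  0.07]
(47, -12, 6) -> (47, -10, 8) [0. 0. 0.] [-0.02  0.06  0.07]
(47, -10, 8) -> (47, -8, 9.3) [0. 0. 0.] [-0.02  0.06  0.04]
(47, -8, 9.3) -> (42.5, -7, 9) [ 0.83  0.34 -0.  ] [-0.    0.01 -0.21]
```

```bash
python3 -m handwheel '[[0.03,-0.03,-0.05,-0.09,0.25,-0.19,1],[0,0,0,-0.09,0.25,-0.19,1],[0,0,0,-0.09,0.25,-0.19,1],[0,0,0,-0.09,0.25,-0.19,1],[0,0,0,0,0,0,1],[0,0,0,0,0,0,1]]'
python3 - <<'E'
from tgt import *
for _ in range(3): now(); env.camera("side")
need(*target(47,-28,-1))
E
```

```text
clock: 8.88
eef_pos: [0.5939, 0.1741, 0.2124]
orientation: [0.543, 0.806, -0.131, 0.196]
force: [-0.2, -0.3, -2.6]
opening: 0.0636
bin now: theta 47.0 yaw 0.0 roll -0.1 tongue rel slot mm [-27.6   0.   -0.4] F stand [-0.2  0.3 -2.6]
bin now: theta 47.0 yaw -0.0 roll -0.1 tongue rel slot mm [-27.9  -0.1   0.1] F stand [ 0.6 -0.3 -2.7]
bin now: theta 47.0 yaw -0.1 roll -0.2 tongue rel slot mm [-28.2  -0.2   0.3] F stand [-0.1 -0.3 -4. ]
clk 9.03 turn units [-0.    0.03 -0.01] shift units [-0.01  0.01 -0.05] pos [0.5943 0.1735 0.2132] j [ 0.42  0.47  1.35 -0.49  1.36  0.15] F [ 1.5  0.1 -3.6] open 0.0639
```

```bash
python3 -m handwheel '[[0,0,0,-0.04,0.1,0.03,1],[0,0,0,-0.04,0.1,0.03,1],[0,0,0,-0.04,0.11,0.03,1],[0,0,0,0,0,0,1],[0,0,0,0,0,0,1]]'
python3 - <<'E'
from tgt import *
B,o=now(); S=env.camera("side")
b=(210,85,290,155);k=8
im=cv2.resize(np.clip(S["pixels"][b[1]:b[3],b[0]:b[2],::-1]*1.6,0,255).astype(np.uint8),None,fx=k,fy=k,interpolation=cv2.INTER_CUBIC)
for V in BIN[2:4]:
    uv=(proj(S,V@B.T+o)-b[:2]+.5)*k
    cv2.polylines(im,[cv2.convexHull(np.round(uv).astype(np.int32))],True,(0,255,255),1)
for z in(0,16):
    uv=(proj(S,SLOT+(np.array([[0,-.06,z/1000],[0,.06,z/1000]])@MS.T))-b[:2]+.5)*k
    cv2.polylines(im,[np.round(uv).astype(np.int32)],False,(0,255,0),1)
cv2.imwrite("pics/m5.png",im)
E
```

```text
clock: 9.45
eef_pos: [0.5905, 0.1833, 0.2156]
orientation: [0.543, 0.806, -0.13, 0.196]
force: [-0.1, -0.1, -3.2]
opening: 0.0638
bin now: theta 47.0 yaw -0.1 roll -0.2 tongue rel slot mm [-17.8  -0.3   2.9] F stand [-0.1  0.2 -3.2]
```

View pics/m5.png

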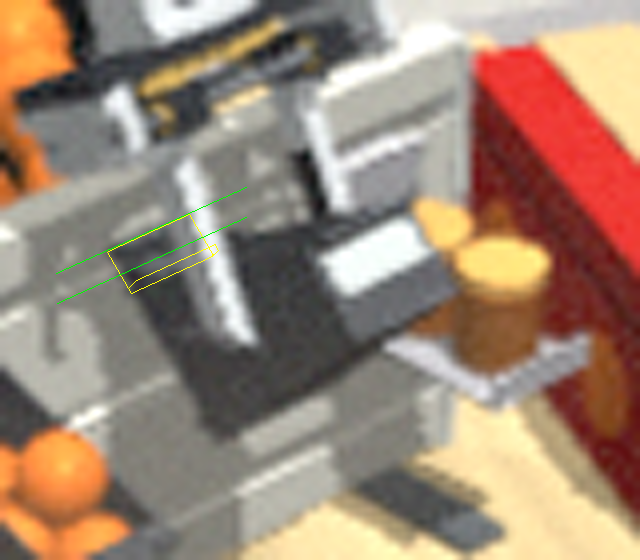

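```bash
python3 -c "
from plan import *
for x in(-18,-15,-12,-10,-8,-6): print(x,[(z,round(clr(x,z,47),1)) for z in range(-1,13)])"
python3 -m handwheel '[[0,0,0,-0.025,0.06,0.035,1],[0,0,0,-0.025,0.06,0.03,1],[0,0,0,0,0,0,1],[0,0,0,0,0,0,1]]'
python3 - <<'E'
from tgt import *
for _ in range(2): now(); env.camera("side")
E
```

```text
-18 [(-1, np.float64(2.5)), (0, np.float64(3.3)), (1, np.float64(4.0)), (2, np.float64(3.4)), (3, np.float64(2.4)), (4, np.float64(1.4)), (5, np.float64(0.4)), (6, np.float64(-0.6)), (7, np.float64(-1.6)), (8, np.float64(-1.8)), (9, np.float64(-1.8)), (10, np.float64(-1.8)), (11, np.float64(-1.8)), (12, np.float64(-1.8))]
-15 [(-1, np.float64(0.5)), (0, np.float64(1.2)), (1, np.float64(2.0)), (2, np.float64(2.7)), (3, np.float64(2.7)), (4, np.float64(1.8)), (5, np.float64(1.1)), (6, np.float64(0.4)), (7, np.float64(-0.2)), (8, np.float64(-0.8)), (9, np.float64(-1.3)), (10, np.float64(-1.8)), (11, np.float64(-1.8)), (12, np.float64(-1.8))]
-12 [(-1, np.float64(-1.0)), (0, np.float64(-0.5)), (1, np.float64(0.0)), (2, np.float64(0.7)), (3, np.float64(1.4)), (4, np.float64(2.1)), (5, np.float64(2.8)), (6, np.float64(2.4)), (7, np.float64(1.7)), (8, np.float64(0.9)), (9, np.float64(0.2)), (10, np.float64(-0.3)), (11, np.float64(-0.8)), (12, np.float64(-1.3))]
-10 [(-1, np.float64(-1.8)), (0, np.float64(-1.4)), (1, np.float64(-0.9)), (2, np.float64(-0.4)), (3, np.float64(0.2)), (4, np.floa
[... 470 characters left out ...]
, np.float64(1.5)), (12, np.float64(0.8))]
-6 [(-1, np.float64(-1.9)), (0, np.float64(-1.9)), (1, np.float64(-1.9)), (2, np.float64(-1.9)), (3, np.float64(-1.7)), (4, np.float64(-1.2)), (5, np.float64(-0.6)), (6, np.float64(-0.1)), (7, np.float64(0.4)), (8, np.float64(1.4)), (9, np.float64(1.8)), (10, np.float64(1.8)), (11, np.float64(1.8)), (12, np.float64(1.8))]
clock: 9.83
eef_pos: [0.589, 0.1867, 0.2173]
orientation: [0.543, 0.806, -0.131, 0.196]
force: [0.5, 0.1, -4.8]
opening: 0.0639
bin now: theta 47.0 yaw -0.0 roll -0.1 tongue rel slot mm [-14.   -0.2   4.6] F stand [-0.1 -0.5 -4.8]
bin now: theta 47.0 yaw -0.0 roll -0.1 tongue rel slot mm [-14.   -0.2   4.5] F stand [ 1.  -0.1 -5.1]
```

```bash
python3 -m handwheel '[[0,0,0,0,0,-0.06,1],[0,0,0,0,0,0,1],[0,0,0,0,0,0,1]]'
python3 - <<'E'
from tgt import *
for _ in range(2): now(); env.camera("side")
E
python3 -m handwheel '[[0,0,0,-0.025,0.06,0.05,1],[0,0,0,0,0,0,1],[0,0,0,0,0,0,1]]'
python3 - <<'E'
from tgt import *
for _ in range(2): now(); env.camera("side")
E
```

```text
clock: 10.18
eef_pos: [0.5891, 0.1866, 0.2157]
orientation: [0.543, 0.806, -0.131, 0.196]
force: [0.3, 0.9, -3.4]
opening: 0.0636
bin now: theta 47.0 yaw -0.1 roll -0.1 tongue rel slot mm [-14.2  -0.2   3. ] F stand [ 0.7 -0.6 -3.4]
bin now: theta 47.0 yaw -0.1 roll -0.2 tongue rel slot mm [-14.2  -0.3   3.1] F stand [-0.2  0.5 -2.6]
clock: 10.53
eef_pos: [0.5883, 0.1886, 0.2174]
orientation: [0.543, 0.806, -0.13, 0.196]
force: [0.2, 0.7, -3.8]
opening: 0.0634
bin now: theta 47.0 yaw -0.1 roll -0.2 tongue rel slot mm [-12.1  -0.3   4.7] F stand [ 0.5 -0.4 -3.8]
bin now: theta 47.0 yaw -0.1 roll -0.2 tongue rel slot mm [-12.2  -0.2   4.5] F stand [ 0.7 -0.1 -2.9]
```

```bash
python3 -m handwheel '[[0,0,0,-0.025,0.06,0.06,1],[0,0,0,0,0,0,1],[0,0,0,0,0,0,1]]'
python3 - <<'E'
from tgt import *
for _ in range(2): now(); env.camera("side")
E
python3 -m handwheel '[[0,0,0,-0.025,0.06,0.06,1],[0,0,0,0,0,0,1],[0,0,0,0,0,0,1]]'
python3 - <<'E'
from tgt import *
for _ in range(2): now(); env.camera("side")
E
```

```text
clock: 10.88
eef_pos: [0.5876, 0.1904, 0.2192]
orientation: [0.543, 0.806, -0.13, 0.196]
force: [0.1, -0.3, -2.2]
opening: 0.0637
bin now: theta 47.0 yaw -0.1 roll -0.2 tongue rel slot mm [-10.1  -0.3   6.4] F stand [-0.3  0.  -2.2]
bin now: theta 47.0 yaw -0.1 roll -0.1 tongue rel slot mm [-10.2  -0.2   6.3] F stand [-0.9 -0.3 -3.3]
clock: 11.23
eef_pos: [0.5868, 0.1921, 0.2209]
orientation: [0.543, 0.806, -0.13, 0.196]
force: [1.3, -0.2, -3.5]
opening: 0.0637
bin now: theta 47.0 yaw -0.1 roll -0.2 tongue rel slot mm [-8.2 -0.2  8.2] F stand [-0.7 -1.1 -3.5]
bin now: theta 47.0 yaw -0.1 roll -0.2 tongue rel slot mm [-8.3 -0.2  8.1] F stand [ 0.3  0.3 -3.1]
```

Run:
```python
from plan import *
from tgt import *
W=[(47,-8.2,8.2)]
for th in(40,33,26,20,15):
    c=max(((clr(x,z,th),x,z) for x in np.arange(-9,0,.5) for z in np.arange(2,11,.5)));
    x,z=c[1]*.7+W[-1][1]*0.3,c[2]
    W.append((th,c[1],c[2]));print(th,c,clr(c[1],c[2]-1,th),clr(c[1]-1,c[2],th))
seq(W)
```

```text
40 (np.float64(2.839240722871903), np.float64(-6.0), np.float64(9.0)) 2.2149115128211463 2.074107642419923
33 (np.float64(2.969906118160587), np.float64(-4.5), np.float64(8.0)) 2.098248684864757 2.390546196800054
26 (np.float64(3.2666883539477922), np.float64(-3.0), np.float64(7.5)) 2.777143495029183 2.5358053173288866
20 (np.float64(3.378883202664028), np.float64(-1.5), np.float64(6.0)) 2.8177063709250634 3.318315130710238
15 (np.float64(3.068386459663764), np.float64(-2.0), np.float64(5.0)) 2.312629509236926 2.0864825479299105
clk 11.33 turn units [-0.    0.02 -0.01] shift units [-0.01  0.    0.  ] pos [0.5868 0.192  0.2208] j [ 0.45  0.47  1.33 -0.48  1.39  0.17] F [-0.9  0.3 -2.3] open 0.0637
(47, -8.2, 8.2) -> (40, np.float64(-6.0), np.float64(9.0)) [ 1.3   0.52 -0.  ] [-0.02  0.04 -0.29]
(40, np.float64(-6.0), np.float64(9.0)) -> (33, np.float64(-4.5), np.float64(8.0)) [1.3  0.52 0.  ] [-0.02  0.05 -0.35]
(33, np.float64(-4.5), np.float64(8.0)) -> (26, np.float64(-3.0), np.float64(7.5)) [ 1.3   0.52 -0.  ] [-0.04  0.09 -0.33]
(26, np.float64(-3.0), np.float64(7.5)) -> (20, np.float64(-1.5), np.float64(6.0)) [ 1.11  0.45 -0.  ] [-0.04  0.11 -0.31]
(20, np.float64(-1.5), np.float64(6.0)) -> (15, np.float64(-2.0), np.float64(5.0)) [ 0.93  0.37 -0.  ] [-0.02  0.06 -0.24]
```

```bash
python3 -m handwheel '[[0.65,0.26,0,-0.01,0.02,-0.14,1],[0.65,0.26,0,-0.01,0.02,-0.15,1],[0,0,0,0,0,0,1],[0,0,0,0,0,0,1]]'
python3 - <<'E'
from tgt import *
for _ in range(2): now(); env.camera("side")
E
python3 -m handwheel '[[0.65,0.26,0,-0.01,0.02,-0.17,1],[0.65,0.26,0,-0.01,0.03,-0.18,1],[0,0,0,0,0,0,1],[0,0,0,0,0,0,1]]'
python3 - <<'E'
from tgt import *
for _ in range(2): now(); env.camera("side")
E
```

```text
clock: 11.67
eef_pos: [0.5861, 0.1933, 0.212]
orientation: [0.55, 0.816, -0.097, 0.147]
force: [-0.8, 3.3, -4.2]
opening: 0.0638
bin now: theta 40.0 yaw -0.1 roll -0.2 tongue rel slot mm [-5.9 -0.1  8.7] F stand [ 3.4 -0.5 -4.2]
bin now: theta 40.1 yaw -0.1 roll -0.2 tongue rel slot mm [-5.9 -0.1  8.7] F stand [ 3.3 -0.1 -3.3]
clock: 12.1
eef_pos: [0.5856, 0.1944, 0.2016]
orientation: [0.555, 0.823, -0.064, 0.097]
force: [-0.3, 1.8, -3.9]
opening: 0.0637
bin now: theta 33.2 yaw -0.1 roll -0.2 tongue rel slot mm [-4.9  0.   7.5] F stand [ 1.8 -0.4 -3.9]
bin now: theta 33.2 yaw -0.1 roll -0.2 tongue rel slot mm [-4.8  0.   7.5] F stand [ 1.   0.6 -5. ]
```

```bash
sed -i 's/\[.0015,-.012,0\]/[.0033,-.012,0]/' tgt.py
python3 - <<'E'
from tgt import *
now()
seq([(33.2,-4.2,8),(26,-3,7.5),(20,-2,6),(15,-2,5),(12,-1.5,4)])
E
```

```text
bin now: theta 33.2 yaw -0.1 roll -0.2 tongue rel slot mm [-6.4  0.   7.5] F stand [ 0.6 -0.3 -4.2]
clk 12.20 turn units [-0.01  0.02 -0.01] shift units [-0.03  0.07  0.02] pos [0.5856 0.1946 0.2017] j [ 0.36  0.46  1.35 -0.24  1.33  0.03] F [ 0.   0.7 -4.2] open 0.0636
(33.2, -4.2, 8) -> (26, -3, 7.5) [ 1.34  0.54 -0.  ] [-0.03  0.08 -0.34]
(26, -3, 7.5) -> (20, -2, 6) [ 1.11  0.45 -0.  ] [-0.04  0.09 -0.31]
(20, -2, 6) -> (15, -2, 5) [ 0.93  0.37 -0.  ] [-0.03  0.07 -0.24]
(15, -2, 5) -> (12, -1.5, 4) [ 0.56  0.22 -0.  ] [-0.03  0.07 -0.16]
```

```bash
python3 -m handwheel '[[0,0,0,-0.03,0.07,0.02,1],[0,0,0,0,0,0,1],[0.67,0.27,0,-0.02,0.04,-0.17,1],[0.67,0.27,0,-0.02,0.04,-0.17,1],[0,0,0,0,0,0,1],[0,0,0,0,0,0,1]]'
python3 - <<'E'
from tgt import *
for _ in range(2): now(); env.camera("side")
E
python3 -m handwheel '[[0.55,0.22,0,-0.02,0.04,-0.15,1],[0.55,0.22,0,-0.02,0.05,-0.16,1],[0,0,0,0,0,0,1],[0,0,0,0,0,0,1]]'
python3 - <<'E'
from tgt import *
for _ in range(2): now(); env.camera("side")
E
```

```text
clock: 12.7
eef_pos: [0.5837, 0.1986, 0.1921]
orientation: [0.559, 0.828, -0.029, 0.046]
force: [0.6, 0.0, -2.8]
opening: 0.0638
bin now: theta 26.0 yaw -0.1 roll -0.2 tongue rel slot mm [-3.4  0.2  7.6] F stand [-0.2 -0.6 -2.8]
bin now: theta 26.0 yaw -0.1 roll -0.2 tongue rel slot mm [-3.   0.2  7.8] F stand [ 0.2  0.2 -2.8]
clock: 13.13
eef_pos: [0.5823, 0.2017, 0.1828]
orientation: [0.559, 0.829, 0.0, 0.003]
force: [0.3, -1.1, -3.7]
opening: 0.0633
bin now: theta 20.0 yaw -0.1 roll -0.2 tongue rel slot mm [-2.   0.3  6. ] F stand [-1.1  0.2 -3.7]
bin now: theta 20.0 yaw -0.1 roll -0.2 tongue rel slot mm [-1.7  0.3  6.3] F stand [ 1.  -0.  -3.4]
```

```bash
python3 -m handwheel '[[0.46,0.18,0,-0.015,0.035,-0.12,1],[0.46,0.18,0,-0.015,0.035,-0.13,1],[0.28,0.11,0,-0.015,0.035,-0.09,1],[0.28,0.11,0,-0.015,0.035,-0.09,1],[0,0,0,0,0,0,1],[0,0,0,0,0,0,1]]'
python3 - <<'E'
from tgt import *
for _ in range(2): now(); env.camera("side")
seq([(12,-1.5,2),(12,-1.5,0.5),(9,-1,0.5)])
S=env.camera("side")
crop(S,190,80,310,180,6,"pics/m6.png")
E
```

```text
clock: 13.73
eef_pos: [0.5805, 0.2061, 0.17]
orientation: [0.558, 0.827, 0.04, -0.054]
force: [0.3, -0.2, -2.1]
opening: 0.0636
bin now: theta 12.0 yaw -0.1 roll -0.3 tongue rel slot mm [-1.2  0.4  3.2] F stand [-0.3 -0.2 -2.1]
bin now: theta 12.0 yaw -0.1 roll -0.3 tongue rel slot mm [-1.   0.4  3.4] F stand [-0.3  0.1 -3.3]
clk 13.83 turn units [-0.02  0.06  0.  ] shift units [ 0.01 -0.01 -0.05] pos [0.5805 0.2064 0.1702] j [ 0.22  0.49  1.37  0.14  1.3  -0.2 ] F [ 0.  -0.5 -2.8] open 0.0636
(12, -1.5, 2) -> (12, -1.5, 0.5) [0. 0. 0.] [ 0.    0.   -0.05]
(12, -1.5, 0.5) -> (9, -1, 0.5) [ 0.56  0.22 -0.  ] [-0.03  0.07 -0.12]
```

View pics/m6.png

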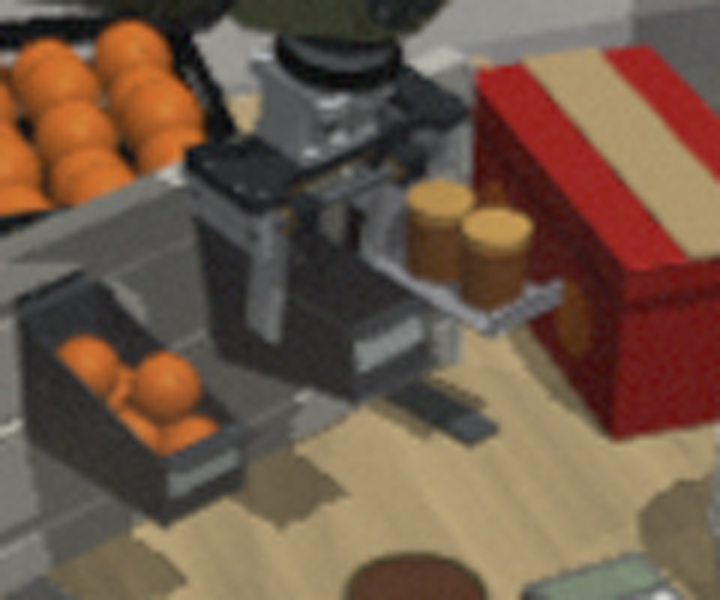

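```bash
python3 -m handwheel '[[0,0,0,0,0,-0.05,1],[0,0,0,0,0,-0.04,1],[0,0,0,0,0,0,1],[0,0,0,0,0,0,1]]'
python3 - <<'E'
from tgt import *
for _ in range(2): now(); env.camera("side")
E
python3 -m handwheel '[[0.28,0.11,0,-0.01,0.03,-0.06,1],[0.28,0.11,0,-0.01,0.03,-0.06,1],[0,0,0,0,0,0,1],[0,0,0,0,0,0,1]]'
python3 - <<'E'
from tgt import *
for _ in range(2): now(); env.camera("side")
E
```

```text
clock: 14.22
eef_pos: [0.5805, 0.2064, 0.1673]
orientation: [0.558, 0.827, 0.041, -0.055]
force: [-0.5, 2.2, -0.6]
opening: 0.0634
bin now: theta 11.9 yaw -0.1 roll -0.3 tongue rel slot mm [-1.   0.4  0.7] F stand [ 2.2 -0.3 -0.6]
bin now: theta 11.9 yaw -0.1 roll -0.3 tongue rel slot mm [-1.   0.4  0.7] F stand [ 1.9 -0.3  0.6]
clock: 14.65
eef_pos: [0.58, 0.2078, 0.1636]
orientation: [0.557, 0.825, 0.055, -0.076]
force: [-1.0, 0.3, -0.3]
opening: 0.0633
bin now: theta 9.0 yaw -0.1 roll -0.3 tongue rel slot mm [-1.3  0.3  0.6] F stand [ 0.7  0.8 -0.3]
bin now: theta 9.0 yaw -0.1 roll -0.3 tongue rel slot mm [-1.3  0.3  0.6] F stand [ 0.1  0.9 -1.5]
```

```bash
python3 -m handwheel '[[0,0,0,0,0,0,0.6],[0,0,0,0,0,0,0.4],[0,0,0,0,0,0,0.2],[0,0,0,0,0,0,-0.2],[0,0,0,0,0,0,-0.5],[0,0,0,0,0,0,-1],[0,0,0,0,0,0,-1],[0,0,0,0,0,0,-1]]'
python3 - <<'E'
from tgt import *
for _ in range(2): now(); env.camera("side")
S=env.camera("side");print(env.sense()["opening"])
crop(S,190,80,310,180,6,"pics/m7.png")
E
```

```text
clock: 15.42
eef_pos: [0.58, 0.2079, 0.1636]
orientation: [0.557, 0.825, 0.056, -0.077]
force: [0.7, -0.1, -0.6]
opening: 0.087
bin now: theta 8.9 yaw -0.1 roll -0.3 tongue rel slot mm [-1.2  0.3  0.6] F stand [-0.3 -0.7 -0.6]
bin now: theta 8.9 yaw -0.1 roll -0.3 tongue rel slot mm [-1.2  0.3  0.6] F stand [-0.6  0.4  0.4]
0.09354572058741116
```

View pics/m7.png

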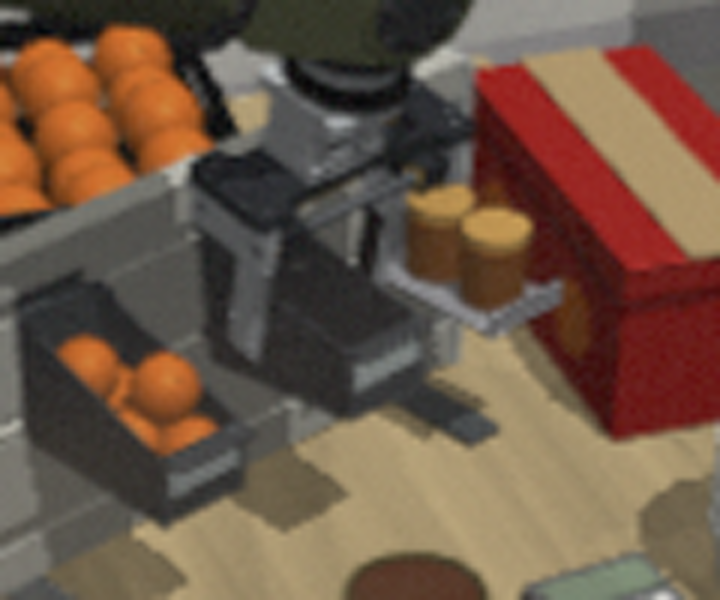

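```bash
python3 -m handwheel '[[0,0,0,0.04,-0.09,0.5,-1],[0,0,0,0.07,-0.17,0.95,-1],[0,0,0,0.07,-0.17,0.95,-1],[0,0,0,0.07,-0.17,0.95,-1],[0,0,0,0.07,-0.17,0.95,-1],[0,0,0,0,0,0,1],[0,0,0,0,0,0,1]]'
python3 - <<'E'
from tgt import *
S=env.camera("side");T=env.camera("top")
crop(S,190,80,310,180,6,"pics/m8.png")
cv2.imwrite("pics/m8t.png",cv2.resize(T["pixels"][90:260,90:260,::-1],None,fx=3.5,fy=3.5))
# lip position predicted, bin at tongue(-1,0,0), th 8.5
Bm=MS@R.from_euler('y',8.5,degrees=True).as_matrix()
o=SLOT+MS@np.array([-.001,0,.0])-Bm@TON
lip=o+Bm@np.array([-.071,0,.048]);print("lip",lip)
s=env.sense()
need(toolR(YS,0),lip+np.array([0,0,-.008+.008+.03]))
E
```

```text
clock: 16.15
eef_pos: [0.5899, 0.1847, 0.2938]
orientation: [0.557, 0.825, 0.056, -0.076]
force: [0.2, -0.7, -0.8]
opening: 0.0839
lip [0.60704328 0.14144668 0.18449751]
clk 16.25 turn units [-2.04 -0.77  0.01] shift units [ 0.59 -1.45 -2.56] pos [0.5892 0.1849 0.2913] j [ 0.17  0.43  1.18  0.19  1.57 -0.22] F [-0.2 -0.2 -0.6] open 0.0763
```

View pics/m8.png

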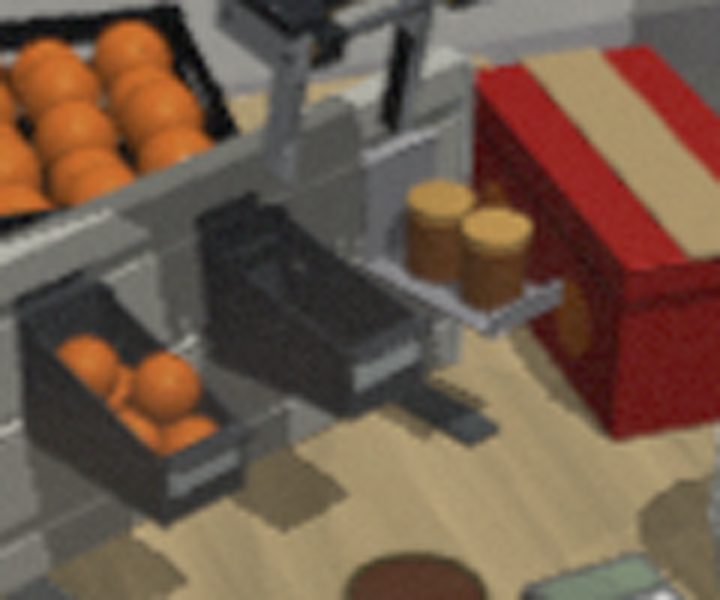

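View pics/m8t.png

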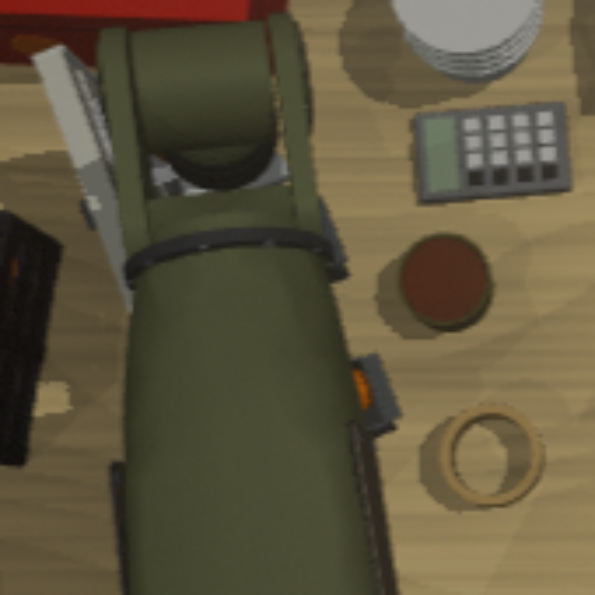

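```bash
python3 -m handwheel '[[-0.51,-0.19,0,0.15,-0.36,0,1],[-0.51,-0.19,0,0.15,-0.36,0,1],[-0.51,-0.19,0,0.15,-0.36,0,1],[-0.51,-0.19,0,0.15,-0.36,-0.4,1],[0,0,0,0,0,-0.7,1],[0,0,0,0,0,-0.7,1],[0,0,0,0,0,-0.4,1],[0,0,0,0,0,0,1],[0,0,0,0,0,0,1]]'
python3 - <<'E'
from tgt import *
S=env.camera("side")
crop(S,190,80,310,180,6,"pics/m9.png")
lip=np.array([.607,.1414,.1845])
need(toolR(YS,0),lip+np.array([0,0,.008]))
E
```

```text
clock: 17.0
eef_pos: [0.6073, 0.1417, 0.2261]
orientation: [0.559, 0.829, -0.0, -0.0]
force: [-0.4, -0.2, 0.3]
opening: 0.016
clk 17.05 turn units [-0.    0.02  0.  ] shift units [-0.02 -0.01 -1.16] pos [0.6077 0.1418 0.2272] j [ 0.17  0.46  1.27 -0.    1.41 -0.21] F [0.5 0.4 0.5] open 0.012
```

View pics/m9.png

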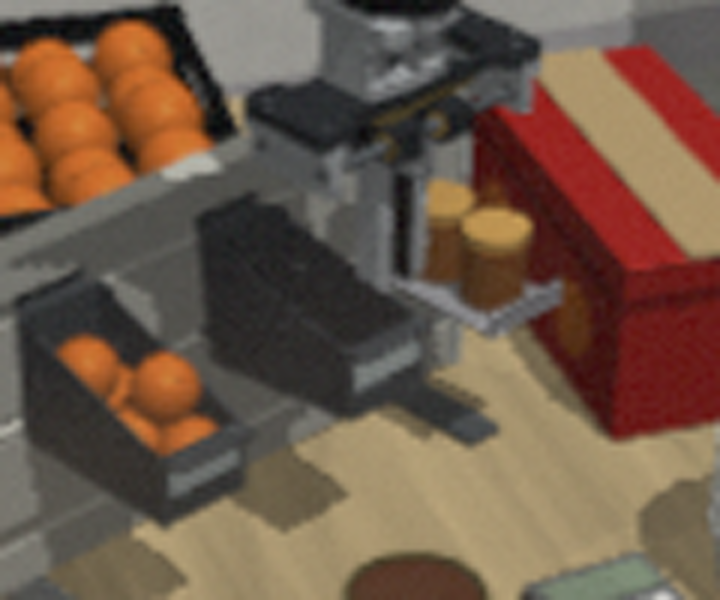

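```bash
python3 -m handwheel '[[0,0,0,0,0,-0.4,1],[0,0,0,0,0,-0.4,1],[0,0,0,0,0,-0.2,1],[0,0,0,0,0,0,1]]' 
python3 -m handwheel '[[0,0,0,0,0,-0.1,1],[0,0,0,0,0,-0.1,1],[0,0,0,0,0,0,1]]' 
python3 -m handwheel '[[0,0,0,0,0,-0.1,1],[0,0,0,0,0,0,1]]'
python3 - <<'E'
from tgt import *
S=env.camera("side")
crop(S,220,100,300,160,8,"pics/m10.png")
E
```

```text
clock: 17.38
eef_pos: [0.6069, 0.1415, 0.1944]
orientation: [0.559, 0.829, -0.001, -0.001]
force: [-0.1, 0.7, 0.3]
opening: 0.0006
clock: 17.63
eef_pos: [0.6076, 0.1417, 0.1904]
orientation: [0.559, 0.829, 0.0, 0.001]
force: [-0.4, -0.1, 1.2]
opening: 0.0004
clock: 17.8
eef_pos: [0.6077, 0.142, 0.1879]
orientation: [0.559, 0.829, 0.001, 0.001]
force: [-1.3, 2.1, 6.0]
opening: 0.0007
```

View pics/m10.png

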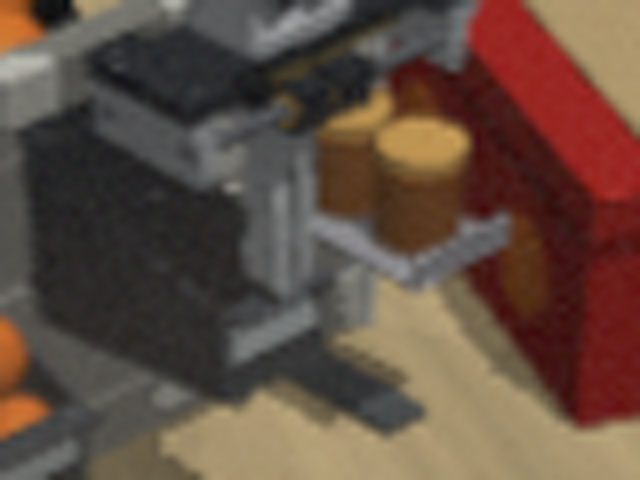

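```bash
python3 -m handwheel '[[0,0,0,-0.005,0.01,-0.07,1],[0,0,0,0,0,0,1]]' 
python3 -m handwheel '[[0,0,0,-0.005,0.01,-0.07,1],[0,0,0,0,0,0,1]]' 
python3 -m handwheel '[[0,0,0,-0.005,0.01,-0.07,1],[0,0,0,0,0,0,1]]'
python3 -m handwheel '[[0,0,0,-0.005,0.01,-0.07,1],[0,0,0,0,0,0,1]]'
```

```text
clock: 18.02
eef_pos: [0.6077, 0.1424, 0.1864]
orientation: [0.559, 0.829, 0.001, 0.001]
force: [-0.5, 2.2, 8.5]
opening: 0.0006
clock: 18.18
eef_pos: [0.6076, 0.1428, 0.1846]
orientation: [0.559, 0.829, 0.001, 0.001]
force: [-1.1, 2.5, 10.3]
opening: 0.0007
clock: 18.35
eef_pos: [0.6075, 0.1433, 0.1828]
orientation: [0.559, 0.829, 0.002, 0.001]
force: [-2.7, 3.4, 12.1]
opening: 0.0007
clock: 18.52
eef_pos: [0.6074, 0.1438, 0.1809]
orientation: [0.559, 0.829, 0.002, 0.001]
force: [-3.0, 5.6, 13.2]
opening: 0.0002
```

```bash
python3 -m handwheel '[[0,0,0,-0.005,0.01,-0.07,1],[0,0,0,0,0,0,1]]' 
python3 -m handwheel '[[0,0,0,-0.005,0.01,-0.07,1],[0,0,0,0,0,0,1]]' 
python3 -m handwheel '[[0,0,0,-0.005,0.01,-0.07,1],[0,0,0,0,0,0,1]]'
python3 -m handwheel '[[0,0,0,-0.005,0.01,-0.07,1],[0,0,0,0,0,0,1]]'
```

```text
clock: 18.68
eef_pos: [0.6071, 0.1444, 0.1788]
orientation: [0.559, 0.829, 0.002, 0.001]
force: [-3.9, 6.3, 12.3]
opening: 0.0006
clock: 18.85
eef_pos: [0.6068, 0.145, 0.1767]
orientation: [0.559, 0.829, 0.002, 0.001]
force: [-4.9, 8.6, 12.2]
opening: 0.0008
clock: 19.02
eef_pos: [0.6065, 0.1454, 0.1743]
orientation: [0.559, 0.829, 0.002, 0.0]
force: [-3.5, 6.6, 10.7]
opening: 0.0006
clock: 19.18
eef_pos: [0.6062, 0.1442, 0.1706]
orientation: [0.559, 0.829, 0.0, 0.001]
force: [-0.3, 1.2, -0.8]
opening: 0.0005
```

```bash
python3 -m handwheel '[[0,0,0,-0.005,0.01,-0.05,1],[0,0,0,0,0,0,1]]' 
python3 -m handwheel '[[0,0,0,0,0,-0.07,1],[0,0,0,0,0,0,1]]' 
python3 -m handwheel '[[0,0,0,0,0,-0.07,1],[0,0,0,0,0,0,1]]'
```

```text
clock: 19.35
eef_pos: [0.6064, 0.1442, 0.1696]
orientation: [0.559, 0.829, 0.001, 0.001]
force: [-1.0, 0.1, 3.0]
opening: 0.0005
clock: 19.52
eef_pos: [0.6067, 0.1443, 0.1693]
orientation: [0.559, 0.829, 0.001, 0.001]
force: [-6.2, -0.5, 16.6]
opening: 0.0006
clock: 19.68
eef_pos: [0.6071, 0.1445, 0.169]
orientation: [0.559, 0.829, 0.002, 0.002]
force: [-10.5, -0.8, 30.0]
opening: 0.0001
```

Seated stiffly (30 N with no travel). Back off upwards and look.

```bash
python3 -m handwheel '[[0,0,0,0,0,0.2,1],[0,0,0,0,0,0.4,1],[0,0,0,0,0,1,1],[0,0,0,0,0,1,1],[0,0,0,0.3,-0.8,1,1],[0,0,0,0.3,-0.8,1,1],[0,0,0,0.3,-0.8,0.6,1],[0,0,0,0.3,-0.8,0,1],[0,0,0,0.3,-0.8,0,1],[0,0,0,0.3,-0.8,0,1],[0,0,0,0,-0.8,0,1],[0,0,0,0,-0.8,0,1]]' 
python3 -m handwheel '[[0,0,0,0,-1,0,1],[0,0,0,0,-1,0,1],[0,0,0,0,-1,0,1],[0,0,0,0,-1,0,1],[0,0,0,0,-1,0,1],[0,0,0,0,0,0,1]]'
python3 - <<'E'
from tgt import *
from scipy.optimize import minimize
S=env.camera("side");T=env.camera("top")
cv2.imwrite("pics/m11t.png",T["pixels"][:,:,::-1])
import pickle;pickle.dump((T,S),open("c2.pkl","wb"))
Bm=MS;o=SLOT-Bm@TON
for n,c,b,k in(("side",S,(190,80,300,170),7),("top",T,(100,110,220,230),5)):
    im=cv2.resize(np.clip(c["pixels"][b[1]:b[3],b[0]:b[2],::-1]*1.4,0,255).astype(np.uint8),None,fx=k,fy=k,interpolation=cv2.INTER_CUBIC)
    cv2.imwrite(f"pics/m12r_{n}.png",im)
    for V in BIN[:2]:
        uv=(proj(c,V@Bm.T+o)-b[:2]+.5)*k
        cv2.polylines(im,[cv2.convexHull(np.round(uv).astype(np.int32))],True,(0,255,255),1)
    cv2.imwrite(f"pics/m12_{n}.png",im)
g=[]
for c in(T,S):
    L=env.silhouettes("bin_center",c)
    print([(round(r["p"],2),np.round(r["pixel"])) for r in L])
    q=proj(c,o+MS@[0,0,.04])[0];b=min(L,key=lambda r:np.hypot(*(r["pixel"]-q)));g.append(np.kron(b["region"],np.ones((2,2)))>0)
def f(p,sp=False):
    B=MS@R.from_euler('ZY',[p[1],p[0]],degrees=True).as_matrix();t=SLOT+MS@np.array([p[2],p[3],p[4]])/1000-B@TON;r=[]
    for c,m in zip((T,S),g):
        a=mask(c,BIN[:2],B,t)>0;r.append((a&m).sum()/(a|m).sum())
    return r if sp else -sum(r)
x0=np.zeros(5);si=np.vstack([x0]+[x0+np.eye(5)[i]*v for i,v in enumerate((5,5,5,5,5))])
r=minimize(f,x0,method="Nelder-Mead",options=dict(initial_simplex=si));print("theta,yaw,x,y,z",np.round(r.x,1),f(r.x,True),"nominal",f(x0,True),"th9",f(np.array([9,0,-1,0,0]),True))
print(env.sense()["eef_pos"])
E
```

```text
clock: 20.68
eef_pos: [0.6603, -0.0491, 0.3207]
orientation: [0.559, 0.829, 0.0, 0.0]
force: [0.7, -0.1, -0.3]
opening: 0.0003
clock: 21.18
eef_pos: [0.6593, -0.2029, 0.3203]
orientation: [0.561, 0.828, -0.0, 0.0]
force: [-0.4, -0.5, -0.1]
opening: 0.0008
[(0.89, array([161., 166.])), (0.58, array([405., 258.]))]
[(0.95, array([237., 133.])), (0.59, array([240., 347.]))]
theta,yaw,x,y,z [-1.4  0.9 -0.2  3.2  1. ] [np.float64(0.9336706014614953), np.float64(0.9292676830792302)] nominal [np.float64(0.9222222222222223), np.float64(0.8987934006402364)] th9 [np.float64(0.8474635773213972), np.float64(0.738654503990878)]
[ 0.66024681 -0.19681003  0.32113329]
```

View pics/m12_side.png

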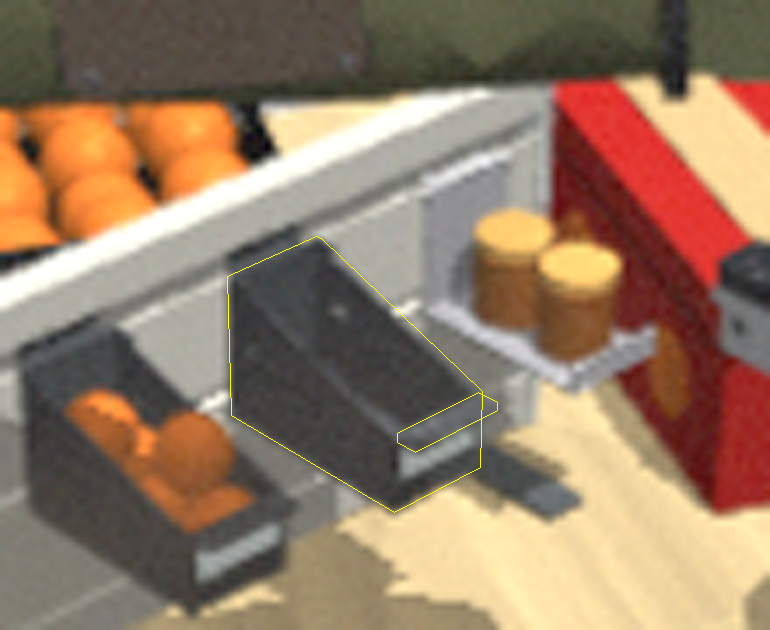

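View pics/m12_top.png

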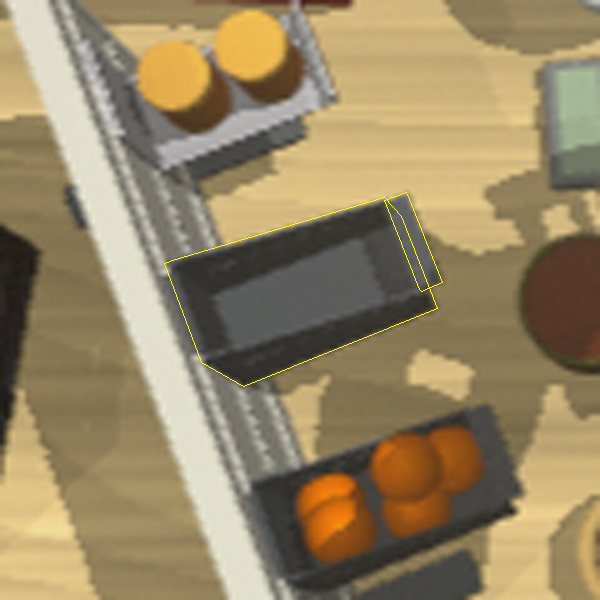

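View pics/m12r_side.png

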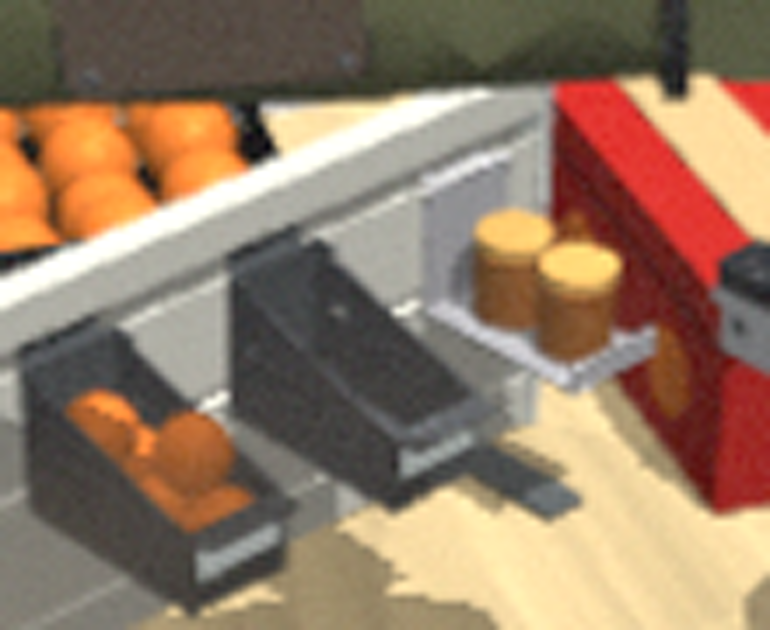

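View pics/m11t.png

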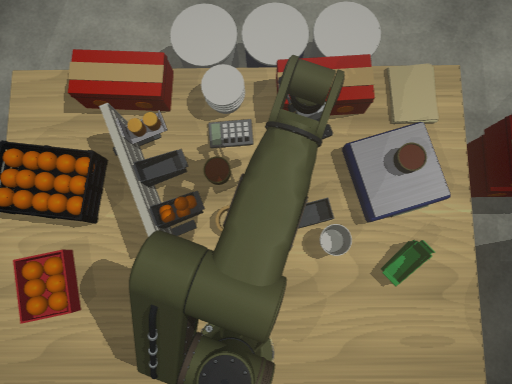

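Run:
```python
from tgt import *
from scipy.optimize import minimize
T=env.camera("top");S=env.camera("side")
for lab,y0 in(("bin_center",0),("fruitbin_back",143)):
    o=SLOT+MS@np.array([0,y0/1000,0])-MS@TON;g=[]
    for c in(T,S):
        L=env.silhouettes(lab,c);q=proj(c,o+MS@[0,0,.04])[0];b=min(L,key=lambda r:np.hypot(*(r["pixel"]-q)));g.append(np.kron(b["region"],np.ones((2,2)))>0)
    def f(p):
        B=MS@R.from_euler('ZY',[p[1],p[0]],degrees=True).as_matrix();t=SLOT+MS@np.array([p[2],y0+p[3],p[4]])/1000-B@TON;r=0
        for c,m in zip((T,S),g):
            a=mask(c,BIN[:2],B,t)>0;r-=(a&m).sum()/(a|m).sum()
        return r
    for s in(4,-4):
        r=minimize(f,np.zeros(5),method="Nelder-Mead",options=dict(initial_simplex=np.vstack([np.zeros(5),np.eye(5)*s]),maxiter=600));print(lab,np.round(r.x,1),round(r.fun,3))
s=env.sense();print(s["clock"],s["force"])
```

```text
bin_center [-0.8  0.3  0.6  2.4  1. ] -1.877
bin_center [-0.8 -0.8  0.8 -0.1 -0.7] -1.874
fruitbin_back [-1.2  0.6  1.7 -0.8  1.8] -1.888
fruitbin_back [-1.   0.4  1.8 -1.1  1.4] -1.888
21.6833 [ 0.22892504 -0.42595827  0.58376513]
```

```bash
python3 -c "
from cell import env
print(env.close_job())"
```

```text
the job is handed in; nothing more can be done
None
```

The empty shop bin is hanging on the slatwall between the mandarin bin and the jar shelf. I handed the job in at about 21.7 s and got no verdict back.

**What I did:**
- I gripped the bin over its side walls and tilted its front up 47°, then fed the tongue up behind the lip of the top slot.
- I swung it down in the grip to 9° and let go. Then I pressed the lip with closed fingers; the force peaked at about 13 N and fell to zero as the lug went in.
- A final press reached 30 N with no further travel, so it is seated. The arm then moved clear.

**Last checks:**
- **Fit in the slot:** a silhouette fit in both cameras puts the tongue within about 1 mm of home in x and z. Tilt is about -0.8° and squareness is within about 1°. The fixed mandarin bin measures the same, at about -1.1°, so the small tilt is fitting error.
- **Neighbours:** the bin is about 0.14 m centre to centre from each.
- **Other things on the counter:** in the last top view the calculator, cake, tub and pot stand where they were. The arm half hid the tape in that view, but the top view after I released the bin showed it in place.

**Two checks that disagreed:** the tongue brushed the upper lip lightly on the way in, by a few newtons. The contacts also showed the wall about 2 mm deeper than my first camera fit, so I corrected for that during the swing.

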